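# Put the handed bottle guides away in their nests

## Robot

A 6-joint arm with a two-finger parallel gripper is mounted at the origin on the work surface. World frame = base frame: x ahead of the robot, y to its left, z up, the work surface at z = 0. Lengths are in mm, angles in rad, forces in N, time in s.
With the tool pointing down it reaches from about 275 to 1000 mm from the base axis. Payload 8.4 kg.
Tool frame: the origin (TCP) lies at the very end of the fingers, on their centre line; the grasp point (between the pads) lies 19 mm behind it (r.tcp_to_grasp is the distance from the TCP to the grasp point, in mm); z points along the fingers, y is the line along which they close (so a half turn about z gives the same grasp; the last joint's range is limited). The gripper opens to 85 mm and grips with 20 to 120 N. Pads are 22 mm wide; open, the fingers measure 114 mm over their backs; the gripper's body (76 mm by 85 mm) begins 54 mm behind the grasp point. The pads swing forward as they close: fully open they stand 13 mm farther back than shut.
Start: joints at [-1.272, 0.353, 1.633, -0, 1.155, -0.002], TCP at [185.176, -596.94, 231.281] pointing down, gripper open.
Joint ranges: [-2.63, 2.63], [-0.92, 2.1], [0.06, 2.66], [-1.3, 4.44], [0, 2.69], [-3.02, 3.02]. Speed limits (rad/s): [2.22, 2.22, 2.79, 3.14, 3.14, 3.14].

## Interface

Orientations are given as [roll, pitch, yaw] about the fixed x, y, z axes, in that order (R = Rz(yaw) Ry(pitch) Rx(roll)).
In Python, from rig import r gives the robot as it stands. The module is installed in compiled form; this text tells all that it offers.
- The arm moves only by the tool play_rows, never from a script. Its argument "rows" is a list of rows, each an object with "dp": the shift along the tool's x, y, z in units of 40 mm (1.0 is 40 mm), a list of three; "turn": the turn, a rotation vector about the tool's x, y, z in units of 6 degrees (1.0 is 6 degrees), a list of three; "fingers": the closure, from 0 (fully open) to 1 (shut). In form: [{"dp": [tx, ty, tz], "turn": [wx, wy, wz], "fingers": fingers}, ...]. A call has 1 to 5 rows; each row shifts and turns the commanded pose from where the row before left it, along the tool's axes as they then stand; what a row does not reach is not made up. A row lasts 1/12 s, in which the tool goes at most 41.7 mm and 7.16 degrees, less where a joint would pass 70% of its speed; a pose out of reach is approached as far as the arm can. A call is refused whole if a number of a shift passes 1 or a number of a turn 1, either way. A call with a gripper value outside its range is refused whole. The fingers move at their own pace and stop on an object; "force" is the grip in N (left out, the last holds). Time passes only in rows, so rows that do not move let the fingers close. It gives the time, the measured TCP pose, the force, the opening and the grip force at its end, in the units of the state.
- r.sense(): the state, without advancing time (a new reading comes with each control period).
- r.grab_frame(name): name is "scene" or "top" or "wrist"; returns a dict with "pixels" (480x640x3 uint8, red, green, blue), "fx", "fy", "cx", "cy" (pixels), "pose" (4x4, takes a point from camera to world coordinates). Camera axes: x right, y down, z forward; pixel columns grow to the right and rows downward; lengths in mm; the calibration is good to about 2 mm. A picture is of the moment at which its call begins. There is no depth.
- r.sign_off(): hands the job in; it is judged then, once.
The state is a dict: "clock": time; "qpos": joint angles; "qvel": joint speeds; "joint_efforts": joint torques, N m; "eef_pos": TCP position; "tcp_rot": TCP orientation; "contact_force": force on the tool from outside, world axes, zero at the start; "wrist_torque": the same for the moment, N m; "opening": opening from 0.0 (shut) to 1.0 (fully open); "grasp_force": force on a finger pad.
Only numpy, scipy, OpenCV 4.12 (cv2) and the standard library are available. Lean on these libraries where they do the work, as an engineer would, in place of code of your own. Each camera call takes 0.05 s, during which the arm holds its last target. There are 200 camera calls.

## Task

The left-hand and the right-hand bottle guide of the bottling line's change kit lie on the bench, and one of them is the wrong way up. Lay each one flat and fully home in the tray nest cut for its hand, orange face up, turning over the one that lies green face up. Set the guides down rather than dropping or throwing them, and leave everything else on the bench where it is.

Things in the scene. Friction and masses are not known exactly. Their poses are not given: they have to be found in the camera images.
- guide_left: left-hand bottle guide: green plastic L 20 mm thick, about 0.2 kg, orange skin on one face, steel bushes. Long arm 140 x 38 mm; a 38 mm wide short arm at one end makes the L 98 mm across. Origin: middle of long arm, mid-thickness. z out of the orange face, x to the short-arm end, short arm towards +y: orange up, looking along x, it turns off to the left. Starts flat, either face up.
- left_long (a point): on the left-hand guide's long arm, mid-thickness, 14 mm behind its origin (x -14): here its sides are parallel, 38 mm apart along y. Axes as the guide's. The centre of mass lies near guide x 15, y +15 mm.
- left_short (a point): on the left-hand guide's short arm, mid-thickness (guide x 51, y +64 mm): sides parallel, 38 mm apart along x, from y +49 to its end at y +79; towards the corner they flare in a concave 30 mm radius. The guide can stand by itself on the long arm's outer edge (y -19), short arm upward.
- guide_right: right-hand bottle guide: green plastic L 20 mm thick, about 0.2 kg, orange skin on one face, steel bushes. Long arm 140 x 38 mm; a 38 mm wide short arm at one end makes the L 98 mm across. Origin: middle of long arm, mid-thickness. z out of the orange face, x to the short-arm end, short arm towards -y: orange up, looking along x, it turns off to the right. Starts flat, either face up.
- right_long (a point): on the right-hand guide's long arm, mid-thickness, 14 mm behind its origin (x -14): here its sides are parallel, 38 mm apart along y. Axes as the guide's. The centre of mass lies near guide x 15, y -15 mm.
- right_short (a point): on the right-hand guide's short arm, mid-thickness (guide x 51, y -64 mm): sides parallel, 38 mm apart along x, from y -49 to its end at y -79; towards the corner they flare in a concave 30 mm radius. The guide can stand by itself on the long arm's outer edge (y +19), short arm upward.
- home_left (a point): where the left-hand guide's origin lies when fully home, axes as the guide's then (z up). The fixed nest is a black 176 x 134 mm block with a blue-floored pocket of the guide's outline plus 2 mm all round, 8 mm deep: floor 10 mm below this point, block top 2 mm below it, 18 mm over the bench; a seated guide stands 12 mm proud.
- home_right (a point): where the right-hand guide's origin lies when fully home, axes as the guide's then (z up). The fixed nest is a black 176 x 134 mm block with a blue-floored pocket of the guide's outline plus 2 mm all round, 8 mm deep: floor 10 mm below this point, block top 2 mm below it, 18 mm over the bench; a seated guide stands 12 mm proud.
- tray: aluminium kit tray, fixed, that holds the two nests side by side and the key slot; about 252 x 292 mm, rim 14 mm high; origin on the bench under the middle between the nests, nests to either side along its y, key slot at +x 122 mm. The nests' tops lie 18 mm above the bench
- hydrometer_jar: hydrometer sample jar: clear plastic cylinder 38 mm across on a white foot 84 mm across, 320 mm tall with the hydrometer stem in it; origin under its foot. Leave alone.
- small_jug: white measuring jug, 90 mm across, 100 mm tall, with a handle; origin under its base. Leave alone.
- meter: white and yellow hand-held density meter lying flat, 180 x 64 x 32 mm; origin under its middle. Leave alone.
- sample0: amber sample jar with a black cap, 60 mm across, 75 mm tall; origin under its base. Leave alone.
- sample1: clear sample jar with a black cap, 60 mm across, 75 mm tall; origin under its base. Leave alone.
- hex_key: hex driver with a red handle 100 mm long and a 130 mm steel shaft, lying in the slot along one end of the tray; origin where shaft and handle meet. Leave alone.
There are look-alikes about, which are no part of the job. What is shaped like the guide_right but pink is not meant. What is shaped like the guide_left but pink or purple is not meant.

How it is judged (in metres and radians):
At the end, for the whole second after the job is handed in: Each guide lies at rest in the nest of its own hand, orange face up, flat to within 0.05 rad, its origin within 5.5 mm of the nest's home point (on the pocket floor, not on the rim) and its long arm along the nest's within 0.08 rad (distance between guide_left and home_left below 0.0055 m and angle between each of guide_left, guide_right's own z axis and vertical below 0.05 rad and angle between the x axis of guide_left and the x axis of home_left, either way round below 0.08 rad and linear speed of each of guide_left, guide_right below 0.02 m/s and angular speed of each of guide_left, guide_right below 0.2 rad/s and distance between guide_right and home_right below 0.0055 m and angle between the x axis of guide_right and the x axis of home_right, either way round below 0.08 rad); the robot touches nothing.
It fails at once if a guide is dropped or thrown (moves faster than 0.8 m/s out of the gripper) ((linear speed of guide_left above 0.8 m/s and contact force between the fingers and guide_left below 0.05 N) or (linear speed of guide_right above 0.8 m/s and contact force between the fingers and guide_right below 0.05 N)).
It fails at once if something else on the bench is moved more than 30 mm (distance of any of hydrometer_jar, small_jug, meter, sample0, sample1, hex_key from where it was at the start of the episode above 0.03 m).
It also fails if it takes over 72 s, if anything falls off the work surface, if the arm or the gripper's body presses on something with over 40 N, if the wrist force passes 120 N, or if a joint passes its speed limit or range.

## Working session

There is one attempt and no reset: what is moved stays moved. The work goes in short steps, Python scripts to look and compute and a tool call to move; the robot and the scene stay as the last step left them, time stands still between calls to the robot, and variables do not carry over. Pictures are saved under pics/ and viewed, at most 10 in all, crops included, and the job is handed in when it is done.

Besides the shell and the picture viewer there is one more tool, called after ">>>" as a command line: name --argument value ..., lists and objects as JSON in quotes. play_rows: Moves the arm, as the interface text tells. Its arguments: {"type":"object","properties":{"rows":{"type":"array"},"force":{"type":"number"}},"required":["rows"]}

```bash
mkdir -p pics
python3 - <<'E'
from rig import r
import cv2,numpy as np
for n in ("scene","top"):
    f=r.grab_frame(n); cv2.imwrite(f"pics/{n}0.png",f["pixels"][:,:,::-1]); np.savez(n+"0.npz",**f); print(n,f["fx"],f["cx"],f["cy"],np.round(f["pose"],3).tolist())
print(r.sense())
E
```

```text
scene 588.1325631101843 308.74833933466067 237.31499381691665 [[-0.367, 0.598, -0.712, 1487.69], [0.93, 0.243, -0.276, 393.46], [0.008, -0.764, -0.646, 974.86], [0.0, 0.0, 0.0, 1.0]]
top 531.2510307203675 311.8208496825899 238.88526759884203 [[0.024, -0.996, 0.087, 373.104], [-1.0, -0.023, 0.014, -1.865], [-0.012, -0.088, -0.996, 1320.791], [0.0, 0.0, 0.0, 1.0]]
{'clock': 0.1, 'qpos': array([-1.27242451e+00,  3.53614201e-01,  1.63406280e+00,  2.85450794e-05,
        1.15522657e+00, -2.39646056e-03]), 'qvel': array([-0.0007498 , -0.00531225, -0.00099715,  0.00105524,  0.00094397,
        0.00055404]), 'joint_efforts': array([-7.42988977e-04, -6.06359339e+01, -3.42818534e+01, -8.24012022e-05,
        3.98385964e-03,  1.24586199e-05]), 'eef_pos': array([ 185.03994593, -596.51880664,  230.61341246]), 'tcp_rot': array([-3.14028180e+00, -2.92418708e-05,  3.00756713e-01]), 'contact_force': array([-0.06292805, -0.57381295,  0.69307538]), 'wrist_torque': array([ 0.0211009 , -0.01344364,  0.01499755]), 'grasp_force': 0.0, 'opening': 0.999520458503796}
```

View pics/top0.png

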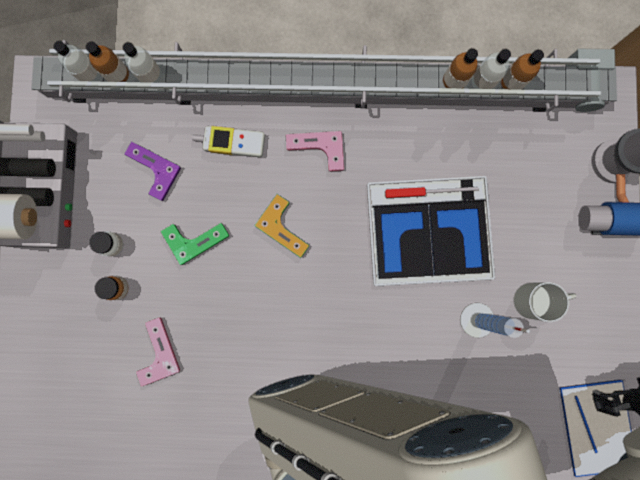

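View pics/scene0.png

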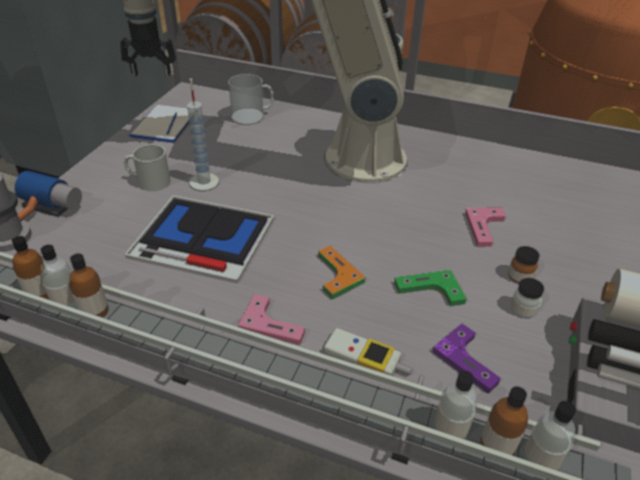

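The targets are the orange-up L at about (283,228) and the green-up L at about (195,243). By chirality, orange-up turns right, so it is guide_right. Green-up seen from its back is guide_left, so that is the one to flip. The look-alikes are purple (155,170) and pink (320,148) and (157,352), and I rule those out by colour. The nest with its long arm on the image left (390,240) is right-hand. The one at image right (475,240) is left-hand.

```bash
cat > h.py <<'E'
import numpy as np,cv2
from scipy.optimize import minimize
from scipy.spatial.transform import Rotation as Ro
def ray(f,uv,z):
    uv=np.atleast_2d(uv).astype(float);P=f["pose"]
    d=np.c_[(uv[:,0]-f["cx"])/f["fx"],(uv[:,1]-f["cy"])/f["fy"],np.ones(len(uv))]@P[:3,:3].T
    return P[:3,3]+d*((z-P[2,3])/d[:,2])[:,None]
def proj(f,X):
    P=f["pose"];c=(np.atleast_2d(X)-P[:3,3])@P[:3,:3]
    return np.c_[c[:,0]/c[:,2]*f["fx"]+f["cx"],c[:,1]/c[:,2]*f["fy"]+f["cy"]]
def outline(s,g=0):  # s=+1: turns left seen from above
    a=np.radians(np.linspace(0,90,8)); arc=[(32-30*np.sin(t),49-30*np.cos(t)) for t in a] # concave fillet r30
    arc=[(2+30*np.sin(t),49-30*np.cos(t)) for t in a]
    p=np.array([(-70,-19),(70,-19),(70,79),(32,79)]+arc[::-1]+[(-70,19)],float)
    p[:,1]*=s; return p
def fit(f,mask,s,z,p0,solid=20,S=4):
    """IoU fit of [x,y,yaw] of L (origin) ; solid>0: prism from z down to z-solid"""
    o=outline(s); K=max(1,S)
    def render(p):
        c,n=np.cos(p[2]),np.sin(p[2]); w=o@np.array([[c,n],[-n,c]])+p[:2]
        m=np.zeros(mask.shape,np.uint8)
        for zz in (np.linspace(z-solid,z,5) if solid else [z]):
            q=proj(f,np.c_[w,np.full(len(w),zz)]); cv2.fillPoly(m,[np.round(q*16).astype(np.int32)],255,cv2.LINE_AA,4)
        return m/255.
    def cost(p):
        m=render(p); return -np.minimum(m,mask).sum()/np.maximum(m,mask).sum()
    best=None
    for y0 in (p0[2],) if p0[2] is not None else np.radians(np.arange(0,360,20)):
        q=minimize(cost,[p0[0],p0[1],y0],method="Nelder-Mead",options=dict(initial_simplex=[[p0[0]+a,p0[1]+b,y0+t] for a,b,t in ((0,0,0),(15,0,0),(0,15,0),(0,0,.3))],xatol=.05,fatol=1e-5))
        if best is None or q.fun<best.fun: best=q
    return best.x,-best.fun
def cmask(f,kind,box=None):
    h=cv2.cvtColor(f["pixels"],cv2.COLOR_RGB2HSV); H,S,V=[h[...,i].astype(int) for i in range(3)]
    m={"o":(H>=8)&(H<=24)&(S>120)&(V>90),"g":(H>45)&(H<80)&(S>110)&(V>50),"b":(H>100)&(H<125)&(S>120)&(V>60)}[kind].astype(np.uint8)
    if box: k=np.zeros_like(m);u0,v0,u1,v1=box;k[v0:v1,u0:u1]=1;m*=k
    n,l,st,_=cv2.connectedComponentsWithStats(m); 
    return (l==1+np.argmax(st[1:,4])).astype(float)
def delta(s,pos,R):
    "tool-frame shift (units) and turn (units) from state s to pose"
    R0=Ro.from_euler("xyz",s["tcp_rot"]); return R0.inv().apply(np.array(pos)-s["eef_pos"])/40, np.degrees((R0.inv()*R).as_rotvec())/6
def down(yaw): return Ro.from_euler("xyz",[np.pi,0,yaw])
E
python3 - <<'E'
import numpy as np
from h import *
f={k:v for k,v in np.load("top0.npz").items()}
for n,k,s,z,box,sol in (("right","o",-1,20,(240,180,320,270),20),("left(green up)","g",-1,20,(150,210,240,275),20),("homeR","b",-1,10,(372,200,431,285),0),("homeL","b",1,10,(431,200,495,285),0)):
    m=cmask(f,k,box);v,u=np.nonzero(m);c=ray(f,[[u.mean(),v.mean()]],z)[0]
    p,i=fit(f,m,s,z,[c[0],c[1],None],sol); print(n,m.sum(),np.round(p,2),round(i,3))
for n,uv,z in (("jar foot",(478,320),5),("jug",(541,300),0),("s0",(110,289),75),("s1",(105,243),75)): print(n,ray(f,uv,z)[0].round())
E
```

```text
right 974.0 [497.47  95.35   7.25] 0.671
left(green up) 1057.0 [468.74 290.85   2.14] 0.706
homeR 1518.0 [ 484.68 -178.73    6.36] 0.93
homeL 1502.0 [ 4.9983e+02 -3.7626e+02  8.0000e-02] 0.942
jar foot [ 299. -394.    5.]
jug [ 351. -549.    0.]
s0 [354. 487.  75.]
s1 [461. 505.  75.]
```

>>> play_rows --rows '[{"dp": [0, 0, -0.9], "turn": [0, 0, -0.91], "fingers": 0}, {"dp": [0, 0, -0.9], "turn": [0, 0, -0.91], "fingers": 0}, {"dp": [0, 0, -0.9], "turn": [0, 0, -0.91], "fingers": 0}, {"dp": [0, 0, -0.9], "turn": [0, 0, -0.91], "fingers": 0}, {"dp": [0, 0, -0.9], "turn": [0, 0, -0.91], "fingers": 0}]' --force 60

```text
clock: 0.52
eef_pos: [185.1, -596.5, 412.7]
tcp_rot: [-3.141, -0.0, 0.782]
contact_force: [0.1, 0.2, -0.9]
opening: 1.0
grasp_force: 0.0
```

>>> play_rows --rows '[{"dp": [0, 0, -0.9], "turn": [0, 0, -0.91], "fingers": 0}, {"dp": [0, 0, -0.9], "turn": [0, 0, -0.91], "fingers": 0}, {"dp": [0, 0, 0], "turn": [0, 0, 0], "fingers": 0}]'

```text
clock: 0.77
eef_pos: [185.6, -598.4, 491.2]
tcp_rot: [3.133, 0.007, 0.973]
contact_force: [-0.4, 0.3, 0.7]
opening: 1.0
grasp_force: 0.0
```

>>> play_rows --rows '[{"dp": [0.91, -0.17, 0], "turn": [0, 0, 0], "fingers": 0}, {"dp": [0.91, -0.17, 0], "turn": [0, 0, 0], "fingers": 0}, {"dp": [0.91, -0.17, 0], "turn": [0, 0, 0], "fingers": 0}, {"dp": [0.91, -0.17, 0], "turn": [0, 0, 0], "fingers": 0}, {"dp": [0.91, -0.17, 0], "turn": [0, 0, 0], "fingers": 0}]'

```text
clock: 1.18
eef_pos: [260.6, -426.0, 482.6]
tcp_rot: [-3.141, -0.0, 0.967]
contact_force: [0.1, 0.4, 0.1]
opening: 1.001
grasp_force: 0.0
```

Multiple calls per turn work, so I'll continue: 15 rows across, then down by 220 mm.

>>> play_rows --rows '[{"dp": [0.91, -0.17, 0], "turn": [0, 0, 0], "fingers": 0}, {"dp": [0.91, -0.17, 0], "turn": [0, 0, 0], "fingers": 0}, {"dp": [0.91, -0.17, 0], "turn": [0, 0, 0], "fingers": 0}, {"dp": [0.91, -0.17, 0], "turn": [0, 0, 0], "fingers": 0}, {"dp": [0.91, -0.17, 0], "turn": [0, 0, 0], "fingers": 0}]'

```text
clock: 1.6
eef_pos: [335.6, -256.8, 482.9]
tcp_rot: [-3.141, -0.0, 0.967]
contact_force: [1.3, 0.0, 0.6]
opening: 0.998
grasp_force: 0.0
```

>>> play_rows --rows '[{"dp": [0.91, -0.17, 0], "turn": [0, 0, 0], "fingers": 0}, {"dp": [0.91, -0.17, 0], "turn": [0, 0, 0], "fingers": 0}, {"dp": [0.91, -0.17, 0], "turn": [0, 0, 0], "fingers": 0}, {"dp": [0.91, -0.17, 0], "turn": [0, 0, 0], "fingers": 0}, {"dp": [0.91, -0.17, 0], "turn": [0, 0, 0], "fingers": 0}]'

```text
clock: 2.02
eef_pos: [410.9, -87.5, 483.0]
tcp_rot: [3.142, 0.0, 0.967]
contact_force: [1.6, -0.6, 0.2]
opening: 0.999
grasp_force: 0.0
```

>>> play_rows --rows '[{"dp": [0.91, -0.17, 0], "turn": [0, 0, 0], "fingers": 0}, {"dp": [0.91, -0.17, 0], "turn": [0, 0, 0], "fingers": 0}, {"dp": [0.91, -0.17, 0], "turn": [0, 0, 0], "fingers": 0}, {"dp": [0.91, -0.17, 0], "turn": [0, 0, 0], "fingers": 0}, {"dp": [0.91, -0.17, 0], "turn": [0, 0, 0], "fingers": 0}]'

```text
clock: 2.43
eef_pos: [486.2, 81.8, 482.9]
tcp_rot: [-3.142, 0.0, 0.968]
contact_force: [0.5, -0.0, 0.3]
opening: 0.997
grasp_force: 0.0
```

>>> play_rows --rows '[{"dp": [0, 0, 0.9], "turn": [0, 0, 0], "fingers": 0}, {"dp": [0, 0, 0.9], "turn": [0, 0, 0], "fingers": 0}, {"dp": [0, 0, 0.9], "turn": [0, 0, 0], "fingers": 0}, {"dp": [0, 0, 0.9], "turn": [0, 0, 0], "fingers": 0}, {"dp": [0, 0, 0.9], "turn": [0, 0, 0], "fingers": 0}]'

```text
clock: 2.85
eef_pos: [485.4, 79.9, 301.3]
tcp_rot: [-3.141, 0.0, 0.968]
contact_force: [1.8, 0.0, -0.4]
opening: 1.002
grasp_force: 0.0
```

>>> play_rows --rows '[{"dp": [0, 0, 0.9], "turn": [0, 0, 0], "fingers": 0}, {"dp": [0, 0, 0], "turn": [0, 0, 0], "fingers": 0}, {"dp": [0, 0, 0], "turn": [0, 0, 0], "fingers": 0}]'

```text
clock: 3.1
eef_pos: [484.8, 79.6, 266.3]
tcp_rot: [-3.139, 0.003, 0.968]
contact_force: [0.4, -0.3, 1.3]
opening: 0.998
grasp_force: 0.0
```

```bash
cat > look.py <<'E'
import sys,cv2,numpy as np
from rig import r
from h import *
def cam(name,tag):
    f=r.grab_frame(name); cv2.imwrite(f"pics/{tag}.png",f["pixels"][:,:,::-1]); np.savez(f"{tag}.npz",**f); return f
E
python3 - <<'E'
from look import *
f=cam("wrist","w1"); s=r.sense(); print(s["eef_pos"].round(1),s["qpos"].round(3),f["fx"],f["pose"].round(3).tolist())
m=cmask(f,"o"); m=cv2.morphologyEx(m,cv2.MORPH_CLOSE,np.ones((15,15))); 
print(m.sum(),fit(f,m,-1,20,[497,95,.967],0))
E
```

```text
[486.3  79.9 268.3] [ 0.16   0.108  1.866 -0.     1.167  0.763] 373.81209190473965 [[0.823, -0.546, -0.158, 524.113], [-0.568, -0.792, -0.222, 135.92], [-0.004, 0.273, -0.962, 408.667], [0.0, 0.0, 0.0, 1.0]]
6906.0 (array([492.80379468,  89.34438522,   0.99848196]), np.float64(0.8914845478050304))
```

View pics/w1.png

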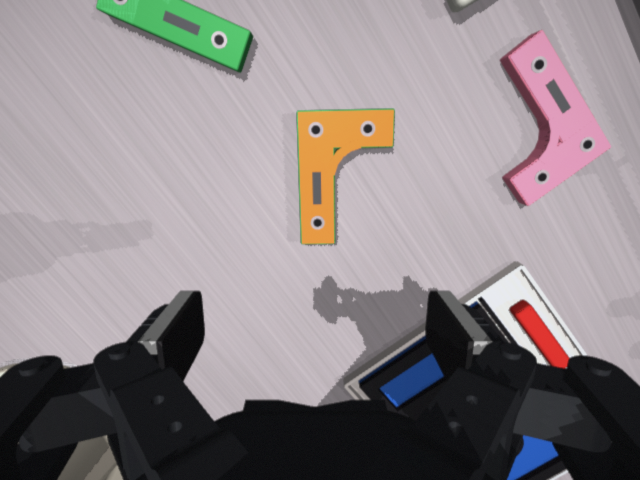

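The picture shows the orange guide, with its long arm vertical from (317,245) to (317,110) and its short arm to the right at (395,130), so it is right-handed as chosen. I'll cross-check the fit.

Run:
```python
from h import *
f={k:v for k,v in np.load("w1.npz").items()}
m=cmask(f,"o"); m=cv2.morphologyEx(m,cv2.MORPH_CLOSE,np.ones((15,15)))
p=[493,89.3,.98]
for it in range(3):
    p,i=fit(f,m,-1,20,p,0); print(p,i)
v,u=np.nonzero(m); w=ray(f,np.c_[u,v],20)[:,:2]-p[:2]; c,n=np.cos(p[2]),np.sin(p[2]); g=w@np.array([[c,-n],[n,c]])
print(g.min(0),g.max(0)); L=g[(g[:,0]<-5)]; print("long arm y",L[:,1].min(),L[:,1].max()); S=g[g[:,1]<-52]; print("short x",S[:,0].min(),S[:,0].max())
a,b=np.polyfit(L[:,0],L[:,1],1); print("slope",a)
mg=cmask(f,"g");
```

```text
[493.85019228  91.88454442   0.97707141] 0.8888353744546322
[493.22186807  90.48521542   0.99025123] 0.8910967741935483
[493.22186807  90.48521542   0.99025123] 0.8910967741935483
[-68.28495224 -77.55634472] [68.87985937 17.58792002]
long arm y -17.238897921648633 17.587920019004393
short x 33.59631948180637 68.76373112931978
slope 0.00025811484475120447
```

>>> play_rows --rows '[{"dp": [0, 0, 0.95], "turn": [0, 0, -0.2], "fingers": 0}, {"dp": [0, 0, 0.95], "turn": [0, 0, 0], "fingers": 0}, {"dp": [0, 0, 0.95], "turn": [0, 0, 0], "fingers": 0}, {"dp": [0, 0, 0.95], "turn": [0, 0, 0], "fingers": 0}, {"dp": [0, 0, 0.95], "turn": [0, 0, 0], "fingers": 0}]'

```text
clock: 3.57
eef_pos: [489.1, 80.3, 78.7]
tcp_rot: [3.137, -0.004, 0.989]
contact_force: [0.7, 0.6, 0.4]
opening: 1.002
grasp_force: 0.0
```

>>> play_rows --rows '[{"dp": [0, 0, 0.9], "turn": [0, 0, 0], "fingers": 0}, {"dp": [0, 0, 0.5], "turn": [0, 0, 0], "fingers": 0}, {"dp": [0, 0, 0.3], "turn": [0, 0, 0], "fingers": 0.2}, {"dp": [0, 0, 0], "turn": [0, 0, 0], "fingers": 0.4}, {"dp": [0, 0, 0], "turn": [0, 0, 0], "fingers": 0.5}]'

```text
clock: 3.98
eef_pos: [488.1, 80.1, 10.7]
tcp_rot: [3.14, -0.002, 0.989]
contact_force: [0.5, -0.1, 0.4]
opening: 0.604
grasp_force: 0.0
```

>>> play_rows --rows '[{"dp": [0, 0, 0], "turn": [0, 0, 0], "fingers": 0.6}, {"dp": [0, 0, 0], "turn": [0, 0, 0], "fingers": 0.8}, {"dp": [0, 0, 0], "turn": [0, 0, 0], "fingers": 1}, {"dp": [0, 0, 0], "turn": [0, 0, 0], "fingers": 1}, {"dp": [0, 0, 0], "turn": [0, 0, 0], "fingers": 1}]' --force 60

```text
clock: 4.4
eef_pos: [488.2, 80.1, 11.6]
tcp_rot: [3.138, -0.003, 0.989]
contact_force: [0.2, -0.5, 6.1]
opening: 0.425
grasp_force: 60.2
```

>>> play_rows --rows '[{"dp": [0, 0, -0.2], "turn": [0, 0, 0], "fingers": 1}, {"dp": [0, 0, -0.5], "turn": [0, 0, 0], "fingers": 1}, {"dp": [0, 0, -0.8], "turn": [0, 0, 0.8], "fingers": 1}, {"dp": [0, 0, -0.8], "turn": [0, 0, 0.8], "fingers": 1}, {"dp": [0, 0, -0.8], "turn": [0, 0, 0.8], "fingers": 1}]' --force 70

```text
clock: 4.82
eef_pos: [485.8, 79.8, 135.9]
tcp_rot: [3.141, -0.0, 0.733]
contact_force: [1.0, 1.0, -2.8]
opening: 0.415
grasp_force: 71.0
```

>>> play_rows --rows '[{"dp": [0, 0, -0.8], "turn": [0, 0, 0.9], "fingers": 1}, {"dp": [0, 0, -0.8], "turn": [0, 0, 0.9], "fingers": 1}, {"dp": [0, 0, -0.8], "turn": [0, 0, 0.9], "fingers": 1}, {"dp": [0, 0, -0.8], "turn": [0, 0, 0.9], "fingers": 1}, {"dp": [0, 0, -0.8], "turn": [0, 0, 0.9], "fingers": 1}]'

```text
clock: 5.23
eef_pos: [485.2, 79.7, 296.5]
tcp_rot: [3.141, -0.002, 0.261]
contact_force: [1.1, 1.1, -3.7]
opening: 0.415
grasp_force: 71.0
```

>>> play_rows --rows '[{"dp": [0, 0, -0.7], "turn": [0, 0, 0.9], "fingers": 1}, {"dp": [0, 0, 0], "turn": [0, 0, 0.88], "fingers": 1}, {"dp": [-0.3, 0.8, 0], "turn": [0, 0, 0], "fingers": 1}, {"dp": [-0.4, 0.85, 0], "turn": [0, 0, 0], "fingers": 1}, {"dp": [-0.4, 0.85, 0], "turn": [0, 0, 0], "fingers": 1}]'

```text
clock: 5.65
eef_pos: [449.0, -24.0, 322.7]
tcp_rot: [3.141, -0.001, 0.082]
contact_force: [1.1, -0.5, -2.2]
opening: 0.416
grasp_force: 71.1
```

>>> play_rows --rows '[{"dp": [-0.4, 0.85, 0], "turn": [0, 0, 0], "fingers": 1}, {"dp": [-0.4, 0.85, 0], "turn": [0, 0, 0], "fingers": 1}, {"dp": [-0.4, 0.85, 0], "turn": [0, 0, 0], "fingers": 1}, {"dp": [-0.4, 0.85, 0], "turn": [0, 0, 0], "fingers": 1}, {"dp": [-0.4, 0.85, 0], "turn": [0, 0, 0], "fingers": 1}]'

```text
clock: 6.07
eef_pos: [382.4, -200.4, 322.8]
tcp_rot: [3.141, -0.001, 0.08]
contact_force: [0.7, -0.4, -3.0]
opening: 0.415
grasp_force: 71.1
```

>>> play_rows --rows '[{"dp": [-0.3, 0.8, 0], "turn": [0, 0, 0], "fingers": 1}, {"dp": [0, 0, 0], "turn": [0, 0, 0], "fingers": 1}, {"dp": [0, 0, 0], "turn": [0, 0, 0], "fingers": 1}, {"dp": [0, 0, 0], "turn": [0, 0, 0], "fingers": 1}]'

```text
clock: 6.4
eef_pos: [374.1, -231.7, 322.0]
tcp_rot: [-3.142, -0.001, 0.079]
contact_force: [0.7, -0.6, -2.4]
opening: 0.414
grasp_force: 71.3
```

Run:
```python
from look import *
f=cam("wrist","w2"); s=r.sense(); print(s["eef_pos"].round(1),s["tcp_rot"].round(3),s["qpos"].round(3),s["opening"],f["pose"].round(3).tolist())
```

```text
[ 374.4 -231.3  321.9] [-3.142e+00 -1.000e-03  8.000e-02] [-0.557 -0.03   1.891  0.     1.281  0.934] 0.4135622809484785 [[0.078, -0.96, -0.269, 442.066], [-0.997, -0.075, -0.021, -226.445], [-0.0, 0.27, -0.963, 464.681], [0.0, 0.0, 0.0, 1.0]]
```

View pics/w2.png

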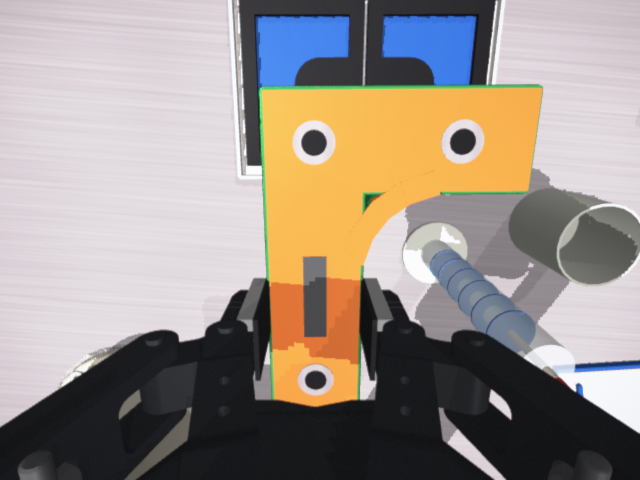

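The held guide covers columns 262 to 543 below row 86. The blue pocket tops of both nests show above it, right nest at (255–350, 15–85) and left nest at (383–477, 15–85). I'll fit the pockets in both cameras as floor seen through opening.

```bash
cat >> h.py <<'E'
def grow(o,d):
    m=np.zeros((1600,1600),np.uint8); cv2.fillPoly(m,[np.round(o*5+800).astype(np.int32)],255)
    m=cv2.dilate(m,cv2.getStructuringElement(cv2.MORPH_RECT,(int(10*d)+1,)*2)); c=max(cv2.findContours(m,cv2.RETR_EXTERNAL,cv2.CHAIN_APPROX_NONE)[0],key=len)
    return (c[::3,0,:]-800)/5.
def bluemask(f):
    h=cv2.cvtColor(f["pixels"],cv2.COLOR_RGB2HSV); return ((h[...,0]>100)&(h[...,0]<125)&(h[...,1]>110)&(h[...,2]>50)).astype(float)
def nestfit(f,box,p0,sides=(1,-1),fixyaw=False,sep=None):
    """both nests: p=[xR,yR,yaw,sep]"""
    u0,v0,u1,v1=box; t=cv2.morphologyEx(bluemask(f),cv2.MORPH_CLOSE,np.ones((3,3)))[v0:v1,u0:u1]; O={s:grow(outline(s),2) for s in (1,-1)}
    def img(p):
        c,n=np.cos(p[2]),np.sin(p[2]);tot=np.zeros((v1-v0,u1-u0))
        for s in sides:
            o=O[s]+([0,-p[3]] if s==1 else [0,0]); w=o@np.array([[c,n],[-n,c]])+p[:2]; r=1
            for z in (10,18):
                m=np.zeros((480,640),np.uint8); q=proj(f,np.c_[w,np.full(len(w),z)]); cv2.fillPoly(m,[np.round(q*16).astype(np.int32)],255,cv2.LINE_AA,4); r=r*(m[v0:v1,u0:u1]/255.)
            tot=np.maximum(tot,r)
        return tot
    def full(x): return [x[0],x[1],p0[2],p0[3]] if fixyaw else x
    def cost(x):
        m=img(full(x)); return -np.minimum(m,t).sum()/np.maximum(m,t).sum()
    x0=np.array(p0[:2] if fixyaw else p0,float); st=np.array([6,6,.04,6])[:len(x0)]
    for _ in range(3):
        q=minimize(cost,x0,method="Nelder-Mead",options=dict(initial_simplex=np.vstack([x0]+[x0+e for e in np.diag(st)]),xatol=.02,fatol=1e-6)); x0=q.x; st=-st/2
    return np.array(full(q.x)),-q.fun
E
python3 - <<'E'
from h import *
L=lambda n:{k:v for k,v in np.load(n).items()}
a=nestfit(L("top0.npz"),(372,195,495,285),[484.7,-178.7,.078,198]); print("top",a)
f=L("w2.npz")
for fy in (True,False): print("wrist",nestfit(f,(235,0,500,82),list(a[0]),fixyaw=fy))
m=cmask(f,"o"); m=cv2.morphologyEx(m,cv2.MORPH_CLOSE,np.ones((31,31)));v,u=np.nonzero(m[:260]); 
R=f["pose"][:3,:3]
# held guide: top plane z unknown; try orange plane z
for z in (327,330,333):
    w=ray(f,np.c_[u,v],z)[:,:2]-[374.4,-231.3]; c,n=np.cos(.08),np.sin(.08); g=w@np.array([[c,-n],[n,c]])
    e=g[g[:,1]<-50]; k=g[(g[:,0]<30)&(g[:,1]>-25)]
    print(z,"x max",g[:,0].max(),"y",g[:,1].min(),g[:,1].max(),"len",np.ptp(g[:,1]),"short x",e[:,0].min())
E
```

```text
top (array([ 4.84604673e+02, -1.77925497e+02,  7.86316830e-02,  1.97980098e+02]), np.float64(0.9535769872131176))
wrist (array([ 4.82953717e+02, -1.79397029e+02,  7.86316830e-02,  1.97980098e+02]), np.float64(0.979427247408285))
wrist (array([ 4.82991871e+02, -1.79145913e+02,  7.83494193e-02,  1.98373385e+02]), np.float64(0.9800411360957405))
327 x max 80.67953490241533 y -79.43807928597246 17.766191495045277 len 97.20427078101774 short x 45.18933133458454
330 x max 80.399719166042 y -77.71955051010737 17.366686653793565 len 95.08623716390093 short x 45.682829811990196
333 x max 80.11990342966871 y -76.00102173424226 16.967181812541824 len 92.96820354678408 short x 46.17632828939592
```

>>> play_rows --rows '[{"dp": [0.62, -0.27, 0], "turn": [0, 0, 0], "fingers": 1}, {"dp": [0.64, -0.27, 0], "turn": [0, 0, 0], "fingers": 1}, {"dp": [0.64, -0.27, 0.4], "turn": [0, 0, 0], "fingers": 1}, {"dp": [0.62, -0.27, 0.5], "turn": [0, 0, 0], "fingers": 1}, {"dp": [0, 0, 0.8], "turn": [0, 0, 0], "fingers": 1}]'

```text
clock: 6.87
eef_pos: [477.3, -178.3, 255.3]
tcp_rot: [3.14, -0.008, 0.084]
contact_force: [0.5, -0.5, -3.3]
opening: 0.412
grasp_force: 71.3
```

>>> play_rows --rows '[{"dp": [0, 0, 0.9], "turn": [0, 0, 0], "fingers": 1}, {"dp": [0, 0, 0.9], "turn": [0, 0, 0], "fingers": 1}, {"dp": [0, 0, 0.9], "turn": [0, 0, 0], "fingers": 1}, {"dp": [0, 0, 0.9], "turn": [0, 0, 0], "fingers": 1}, {"dp": [0, 0, 0.7], "turn": [0, 0, 0], "fingers": 1}]'

```text
clock: 7.28
eef_pos: [471.0, -178.9, 79.3]
tcp_rot: [-3.141, 0.001, 0.082]
contact_force: [0.4, 0.6, -2.2]
opening: 0.415
grasp_force: 71.3
```

>>> play_rows --rows '[{"dp": [0, 0, 0.55], "turn": [0, 0, 0], "fingers": 1}, {"dp": [0, 0, 0], "turn": [0, 0, 0], "fingers": 1}, {"dp": [0, 0, 0], "turn": [0, 0, 0], "fingers": 1}, {"dp": [0, 0, 0], "turn": [0, 0, 0], "fingers": 1}]'

```text
clock: 7.62
eef_pos: [472.7, -180.5, 60.6]
tcp_rot: [3.141, -0.001, 0.081]
contact_force: [0.5, 0.8, -2.4]
opening: 0.414
grasp_force: 71.4
```

Run:
```python
from look import *
s=r.sense(); print(s["eef_pos"],s["tcp_rot"],delta(s,[471.3,-180.1,21.6],down(.0785)))
```

```text
[ 472.70948405 -180.5242442    60.63167079] [ 3.14099531e+00 -1.44691970e-03  8.11004025e-02] (array([-0.03567392, -0.01400871,  0.97573298]), array([ 0.00568624, -0.01382447,  0.02482788]))
```

>>> play_rows --rows '[{"dp": [-0.03, -0.01, 0.3], "turn": [0, 0, 0.02], "fingers": 1}, {"dp": [0, 0, 0.25], "turn": [0, 0, 0], "fingers": 1}, {"dp": [0, 0, 0.15], "turn": [0, 0, 0], "fingers": 1}, {"dp": [0, 0, 0], "turn": [0, 0, 0], "fingers": 1}, {"dp": [0, 0, 0], "turn": [0, 0, 0], "fingers": 1}]'

```text
clock: 8.03
eef_pos: [470.4, -180.6, 31.5]
tcp_rot: [-3.142, 0.0, 0.078]
contact_force: [-0.3, -0.6, -1.5]
opening: 0.413
grasp_force: 71.3
```

>>> play_rows --rows '[{"dp": [0, 0, 0.1], "turn": [0, 0, 0], "fingers": 1}, {"dp": [0, 0, 0.1], "turn": [0, 0, 0], "fingers": 1}, {"dp": [0, 0, 0.07], "turn": [0, 0, 0], "fingers": 1}, {"dp": [0, 0, 0], "turn": [0, 0, 0], "fingers": 1}, {"dp": [0, 0, 0], "turn": [0, 0, 0], "fingers": 1}]'

```text
clock: 8.45
eef_pos: [470.7, -180.8, 21.6]
tcp_rot: [3.141, -0.001, 0.078]
contact_force: [-5.2, 2.0, 18.1]
opening: 0.42
grasp_force: 73.6
```

Run:
```python
from look import *
s=r.sense(); print(s["eef_pos"],s["tcp_rot"],s["contact_force"],delta(s,[471.3,-180.1,21.6],down(.0785))[0])
f=cam("top","t1")
```

```text
[ 470.672278   -180.83911821   21.64958256] [ 3.14125887e+00 -6.24722569e-04  7.76994073e-02] [-5.17685644  2.02205743 18.05413777] [ 0.01707921 -0.01720451  0.00124449]
```

>>> play_rows --rows '[{"dp": [0, 0, 0], "turn": [0, 0, 0], "fingers": 0.5}, {"dp": [0, 0, 0], "turn": [0, 0, 0], "fingers": 0.3}, {"dp": [0, 0, 0], "turn": [0, 0, 0], "fingers": 0}, {"dp": [0, 0, 0], "turn": [0, 0, 0], "fingers": 0}, {"dp": [0, 0, -0.3], "turn": [0, 0, 0], "fingers": 0}]'

```text
clock: 8.92
eef_pos: [469.1, -180.2, 31.0]
tcp_rot: [-3.14, 0.003, 0.078]
contact_force: [0.4, 0.1, -0.2]
opening: 0.996
grasp_force: 0.0
```

>>> play_rows --rows '[{"dp": [0, 0, -0.7], "turn": [0, 0, 0], "fingers": 0}, {"dp": [0, 0, -0.9], "turn": [0, 0, 0], "fingers": 0}, {"dp": [0, 0, -0.9], "turn": [0, 0, 0], "fingers": 0}, {"dp": [0, 0, -0.9], "turn": [0, 0, 0], "fingers": 0}, {"dp": [0, 0, -0.9], "turn": [0, 0, 0], "fingers": 0}]'

```text
clock: 9.33
eef_pos: [469.9, -180.5, 206.1]
tcp_rot: [-3.141, 0.0, 0.078]
contact_force: [1.5, 0.3, -0.6]
opening: 1.002
grasp_force: 0.0
```

>>> play_rows --rows '[{"dp": [0, 0, -0.9], "turn": [0, 0, 0], "fingers": 0}, {"dp": [0, 0, -0.8], "turn": [0, 0, 0], "fingers": 0}, {"dp": [0, 0, 0], "turn": [0, 0, 0], "fingers": 0}, {"dp": [0, 0, 0], "turn": [0, 0, 0], "fingers": 0}]'

```text
clock: 9.67
eef_pos: [471.3, -181.1, 274.2]
tcp_rot: [3.14, -0.004, 0.078]
contact_force: [-0.6, -0.5, -0.8]
opening: 1.0
grasp_force: 0.0
```

Run:
```python
from look import *
f=cam("wrist","w3"); s=r.sense(); print(s["eef_pos"].round(1),s["tcp_rot"].round(3),s["qpos"].round(3))
m=cmask(f,"o"); m=cv2.morphologyEx(m,cv2.MORPH_CLOSE,np.ones((25,25)))
print(m.sum(),fit(f,m,-1,30,[483,-179.2,.0785],0)); v,u=np.nonzero(m); print(u.min(),u.max(),v.min(),v.max())
c,n=np.cos(.0785),np.sin(.0785); 
for z in (30,38):
    w=ray(f,np.c_[u,v],z)[:,:2]-[483,-179.2]; g=w@np.array([[c,-n],[n,c]]); print(z,g.min(0),g.max(0))
```

```text
[ 470.3 -180.7  272.5] [ 3.141e+00 -1.000e-03  7.800e-02] [-0.37   0.122  1.841 -0.     1.178  1.123]
6925.0 (array([ 4.81038826e+02, -1.79273529e+02,  7.59063072e-02]), np.float64(0.8951544132782137))
296 391 116 248
30 [-69.61474298 -77.72059258] [67.62409239 17.06874783]
38 [-67.01964165 -76.1304924 ] [67.38245268 16.69954247]
```

View pics/w3.png

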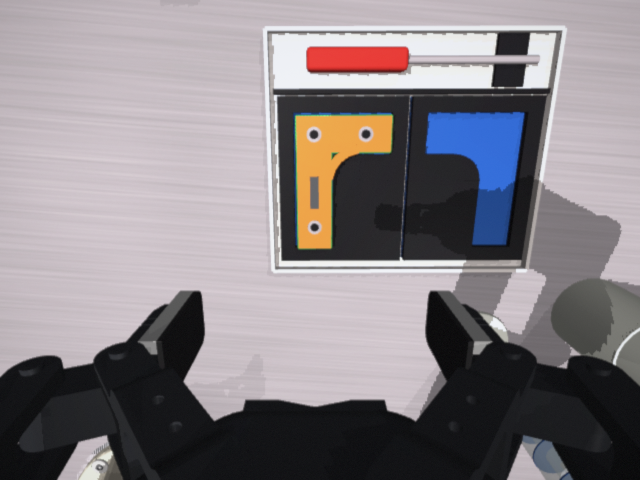

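Guide_right is seated: its length scale matches z = 30, and it is about 1 mm off home. Next, the green guide.

>>> play_rows --rows '[{"dp": [0, 0, -0.2], "turn": [0, 0, -0.94], "fingers": 0}, {"dp": [0, 0, -0.2], "turn": [0, 0, -0.94], "fingers": 0}, {"dp": [0, 0, -0.2], "turn": [0, 0, -0.94], "fingers": 0}, {"dp": [0, 0, -0.2], "turn": [0, 0, -0.94], "fingers": 0}, {"dp": [0, 0, -0.2], "turn": [0, 0, -0.94], "fingers": 0}]'

```text
clock: 10.13
eef_pos: [469.4, -180.3, 310.5]
tcp_rot: [-3.138, 0.002, 0.575]
contact_force: [0.4, 0.4, -0.8]
opening: 1.002
grasp_force: 0.0
```

>>> play_rows --rows '[{"dp": [0.45, -0.81, 0], "turn": [0, 0, 0], "fingers": 0}, {"dp": [0.45, -0.81, 0], "turn": [0, 0, 0], "fingers": 0}, {"dp": [0.45, -0.81, 0], "turn": [0, 0, 0], "fingers": 0}, {"dp": [0.45, -0.81, 0], "turn": [0, 0, 0], "fingers": 0}, {"dp": [0.45, -0.81, 0], "turn": [0, 0, 0], "fingers": 0}]'

```text
clock: 10.55
eef_pos: [457.3, 5.8, 310.4]
tcp_rot: [-3.14, 0.003, 0.569]
contact_force: [1.0, 0.5, -0.4]
opening: 1.004
grasp_force: 0.0
```

>>> play_rows --rows '[{"dp": [0.45, -0.81, 0], "turn": [0, 0, 0], "fingers": 0}, {"dp": [0.45, -0.81, 0], "turn": [0, 0, 0], "fingers": 0}, {"dp": [0.45, -0.81, 0], "turn": [0, 0, 0], "fingers": 0}, {"dp": [0.45, -0.81, 0], "turn": [0, 0, 0], "fingers": 0}, {"dp": [0.45, -0.81, 0], "turn": [0, 0, 0], "fingers": 0}]'

```text
clock: 10.97
eef_pos: [445.7, 190.7, 310.4]
tcp_rot: [-3.141, 0.003, 0.57]
contact_force: [0.5, -0.2, -0.5]
opening: 1.004
grasp_force: 0.0
```

>>> play_rows --rows '[{"dp": [0.45, -0.81, 0], "turn": [0, 0, 0], "fingers": 0}, {"dp": [0.45, -0.81, 0], "turn": [0, 0, 0], "fingers": 0}, {"dp": [0.45, -0.81, 0], "turn": [0, 0, 0], "fingers": 0}, {"dp": [0, 0, 0], "turn": [0, 0, 0], "fingers": 0}, {"dp": [0, 0, 0], "turn": [0, 0, 0], "fingers": 0}]'

```text
clock: 11.38
eef_pos: [438.9, 301.4, 309.9]
tcp_rot: [3.142, 0.004, 0.573]
contact_force: [0.5, 0.5, 0.6]
opening: 1.001
grasp_force: 0.0
```

Run:
```python
from look import *
f=cam("wrist","w4"); s=r.sense(); print(s["eef_pos"].round(1),s["tcp_rot"].round(3),s["qpos"].round(3))
h=cv2.cvtColor(f["pixels"],cv2.COLOR_RGB2HSV)
m=cmask(f,"g"); m=cv2.morphologyEx(m,cv2.MORPH_CLOSE,np.ones((25,25)))
p=[468.7,290.9,2.14]
for _ in range(2): p,i=fit(f,m,-1,20,p,20)
print(m.sum(),p,i)
o=f["pixels"][:,:,::-1].copy(); c,n=np.cos(p[2]),np.sin(p[2]); w=outline(-1)@np.array([[c,n],[-n,c]])+p[:2]
cv2.polylines(o,[np.round(proj(f,np.c_[w,np.full(len(w),20)])).astype(np.int32)],True,(0,0,255),1); cv2.imwrite("pics/w4o.png",o)
```

```text
[439.1 300.1 310.3] [3.141 0.004 0.572] [ 0.597  0.14   1.735 -0.     1.271  1.596]
5958.0 [467.6135419  291.01711633   2.14284901] 0.9124680845696589
```

View pics/w4o.png

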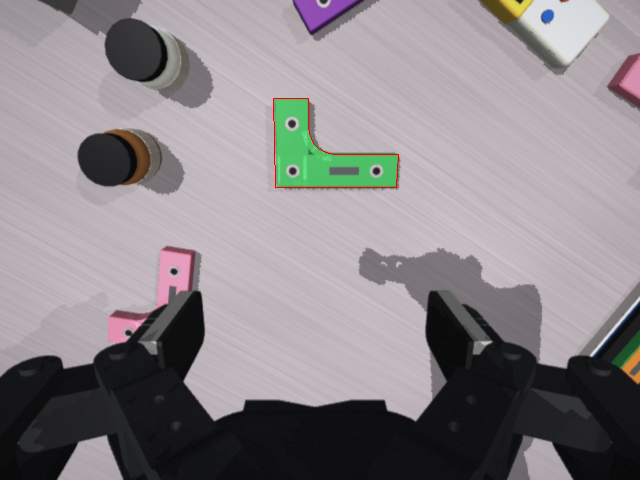

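The overlay fits tightly: green guide at (467.6, 291.0), short arm at pixel (291,115), clear all around. I'll go above its short arm and tilt the tool 30° inward.

>>> play_rows --rows '[{"dp": [0.4, -0.14, 0.8], "turn": [0, 0, 0], "fingers": 0}, {"dp": [0.4, -0.14, 0.8], "turn": [0, 0, 0], "fingers": 0}, {"dp": [0.4, -0.14, 0.8], "turn": [0, 0, 0], "fingers": 0}, {"dp": [0.4, -0.14, 0.8], "turn": [0, 0, 0], "fingers": 0}, {"dp": [0.4, -0.14, 0.8], "turn": [0, 0, 0], "fingers": 0}]'

```text
clock: 11.85
eef_pos: [492.6, 365.4, 150.3]
tcp_rot: [3.141, 0.001, 0.568]
contact_force: [-0.9, 0.8, 1.1]
opening: 1.002
grasp_force: 0.0
```

>>> play_rows --rows '[{"dp": [0, 0, 0.75], "turn": [0, -1, 0], "fingers": 0}, {"dp": [0, 0, 0], "turn": [0, -1, 0], "fingers": 0}, {"dp": [0, 0, 0], "turn": [0, -1, 0], "fingers": 0}, {"dp": [0, 0, 0], "turn": [0, -1, 0], "fingers": 0}, {"dp": [0, 0, 0], "turn": [0, -1, 0], "fingers": 0}]'

```text
clock: 12.27
eef_pos: [492.8, 365.2, 122.4]
tcp_rot: [-3.142, 0.529, 0.568]
contact_force: [-0.8, 1.3, -0.6]
opening: 0.995
grasp_force: 0.0
```

>>> play_rows --rows '[{"dp": [0, 0, 0], "turn": [0, 0, 0], "fingers": 0}, {"dp": [0, 0, 0], "turn": [0, 0, 0], "fingers": 0}, {"dp": [0, 0, 0], "turn": [0, 0, 0], "fingers": 0}]'

```text
clock: 12.52
eef_pos: [492.2, 365.8, 122.0]
tcp_rot: [3.142, 0.522, 0.569]
contact_force: [0.9, 0.8, 0.6]
opening: 1.0
grasp_force: 0.0
```

Run:
```python
from look import *
s=r.sense(); print(s["eef_pos"].round(1),s["tcp_rot"].round(3),s["qpos"].round(3))
R=down(.572)*Ro.from_euler("y",-30,degrees=True)
print(delta(s,[491.3,366.9,5],R))
```

```text
[492.2 365.8 122. ] [3.142 0.522 0.569] [0.622 0.739 1.347 0.026 1.576 1.617]
(array([ 1.45417891, -0.03561197,  2.53807833]), array([-0.0146182 , -0.01467222, -0.02669711]))
```

>>> play_rows --rows '[{"dp": [0.36, -0.03, 0.64], "turn": [0, 0, 0], "fingers": 0}, {"dp": [0.36, 0, 0.64], "turn": [0, 0, 0], "fingers": 0}, {"dp": [0.36, 0, 0.64], "turn": [0, 0, 0], "fingers": 0}, {"dp": [0.22, 0, 0.38], "turn": [0, 0, 0], "fingers": 0}, {"dp": [0.14, 0, 0.24], "turn": [0, 0, 0], "fingers": 0}]'

```text
clock: 12.93
eef_pos: [489.9, 366.5, 5.0]
tcp_rot: [3.141, 0.524, 0.57]
contact_force: [-0.2, 0.4, 0.4]
opening: 0.998
grasp_force: 0.0
```

>>> play_rows --rows '[{"dp": [0, 0, 0], "turn": [0, 0, 0], "fingers": 0.3}, {"dp": [0, 0, 0], "turn": [0, 0, 0], "fingers": 0.45}, {"dp": [0, 0, 0], "turn": [0, 0, 0], "fingers": 0.55}, {"dp": [0, 0, 0], "turn": [0, 0, 0], "fingers": 0.7}, {"dp": [0, 0, 0], "turn": [0, 0, 0], "fingers": 1}]' --force 80

```text
clock: 13.35
eef_pos: [492.2, 368.4, 7.8]
tcp_rot: [-3.141, 0.52, 0.57]
contact_force: [1.9, 0.5, 8.7]
opening: 0.421
grasp_force: 81.1
```

>>> play_rows --rows '[{"dp": [0, 0, 0], "turn": [0, 0, 0], "fingers": 1}, {"dp": [0, 0, 0], "turn": [0, 0, 0], "fingers": 1}]'

```text
clock: 13.52
eef_pos: [492.2, 368.3, 7.8]
tcp_rot: [-3.141, 0.52, 0.57]
contact_force: [2.1, 0.9, 6.3]
opening: 0.419
grasp_force: 80.9
```

Run:
```python
from look import *
s=r.sense(); print(s["eef_pos"].round(1),s["tcp_rot"].round(3),s["qpos"].round(3),s["contact_force"],s["opening"],s["grasp_force"])
f=cam("scene","s1"); u,v=proj(f,[490,360,30])[0]; print(u,v)
cv2.imwrite("pics/s1c.png",cv2.resize(f["pixels"][int(v)-110:int(v)+70,int(u)-110:int(u)+110,::-1],None,fx=2.5,fy=2.5))
```

```text
[492.2 368.3   7.8] [-3.141  0.52   0.57 ] [0.625 0.872 1.372 0.028 1.417 1.614] [2.11516023 0.9492995  6.26074118] 0.4190188236064496 80.85325241088867
453.69899087914655 288.6954924106932
```

View pics/s1c.png

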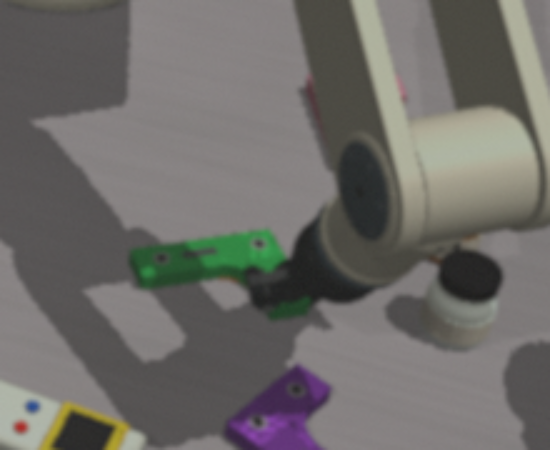

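Firm grip on the short arm. Next I lift, shift away from the jars, turn 90° and stand it.

>>> play_rows --rows '[{"dp": [-0.2, 0, -0.35], "turn": [0, 0, 0], "fingers": 1}, {"dp": [-0.38, 0.3, -0.66], "turn": [0, 0, 0], "fingers": 1}, {"dp": [-0.38, 0.4, -0.66], "turn": [0, 0, 0], "fingers": 1}, {"dp": [-0.38, 0.4, -0.66], "turn": [0, 0, 0], "fingers": 1}, {"dp": [-0.38, 0.4, -0.66], "turn": [0, 0, 0], "fingers": 1}]'

```text
clock: 13.98
eef_pos: [523.7, 316.7, 146.5]
tcp_rot: [-3.142, 0.522, 0.57]
contact_force: [0.9, -0.7, -1.9]
opening: 0.418
grasp_force: 80.6
```

>>> play_rows --rows '[{"dp": [0, 0, 0], "turn": [0, 1, 0], "fingers": 1}, {"dp": [0, 0, 0], "turn": [0, 1, 0], "fingers": 1}, {"dp": [0, 0, 0], "turn": [0, 1, 0], "fingers": 1}, {"dp": [0, 0, 0], "turn": [0, 1, 0], "fingers": 1}, {"dp": [0, 0, 0], "turn": [0, 1, 0], "fingers": 1}]'

```text
clock: 14.4
eef_pos: [523.9, 317.3, 146.0]
tcp_rot: [3.142, -0.007, 0.57]
contact_force: [-0.5, 0.6, -2.1]
opening: 0.422
grasp_force: 80.5
```

>>> play_rows --rows '[{"dp": [0, 0, 0], "turn": [0, 1, 0], "fingers": 1}, {"dp": [0, 0, 0], "turn": [0, 1, 0], "fingers": 1}, {"dp": [0, 0, 0], "turn": [0, 1, 0], "fingers": 1}, {"dp": [0, 0, 0], "turn": [0, 1, 0], "fingers": 1}, {"dp": [0, 0, 0], "turn": [0, 1, 0], "fingers": 1}]'

```text
clock: 14.82
eef_pos: [523.3, 316.9, 146.1]
tcp_rot: [3.141, -0.531, 0.57]
contact_force: [-0.4, 2.1, -3.8]
opening: 0.42
grasp_force: 80.5
```

>>> play_rows --rows '[{"dp": [0, 0, 0], "turn": [0, 1, 0], "fingers": 1}, {"dp": [0, 0, 0], "turn": [0, 1, 0], "fingers": 1}, {"dp": [0, 0, 0], "turn": [0, 1, 0], "fingers": 1}, {"dp": [0, 0, 0], "turn": [0, 1, 0], "fingers": 1}, {"dp": [0, 0, 0], "turn": [0, 1, 0], "fingers": 1}]'

```text
clock: 15.23
eef_pos: [508.1, 340.4, 145.7]
tcp_rot: [-3.067, -0.624, 0.572]
contact_force: [0.3, 0.4, -2.0]
opening: 0.42
grasp_force: 80.6
```

>>> play_rows --rows '[{"dp": [0, 0, 0], "turn": [0, 0, 0], "fingers": 1}, {"dp": [0, 0, 0], "turn": [0, 0, 0], "fingers": 1}]'

```text
clock: 15.4
eef_pos: [508.3, 339.8, 145.0]
tcp_rot: [-3.068, -0.623, 0.571]
contact_force: [-0.3, 0.3, -1.3]
opening: 0.422
grasp_force: 80.6
```

Run:
```python
from look import *
s=r.sense(); print(s["eef_pos"].round(1),s["tcp_rot"].round(3),s["qpos"].round(3),s["opening"],s["grasp_force"])
R=down(.572)*Ro.from_euler("y",60,degrees=True)
p=s["eef_pos"].copy(); p[2]=84; print(delta(s,p,R))
f=cam("wrist","w5"); f2=cam("scene","s2"); u,v=proj(f2,[500,310,100])[0]
a=f2["pixels"][int(v)-110:int(v)+110,int(u)-110:int(u)+110,::-1]; a=cv2.resize(a,(400,400)); b=cv2.resize(f["pixels"][:,:,::-1],(400,300)); b=cv2.copyMakeBorder(b,0,100,0,0,cv2.BORDER_CONSTANT)
cv2.imwrite("pics/c2.png",np.hstack([a,b]))
```

```text
[508.3 339.8 145. ] [-3.068 -0.623  0.571] [0.533 0.26  2.2   0.995 0.114 0.548] 0.4221432249374883 80.61602354049683
(array([-0.88968232,  0.09116824,  1.23549029]), array([-0.68641254,  4.0505775 , -0.15502303]))
```

View pics/c2.png

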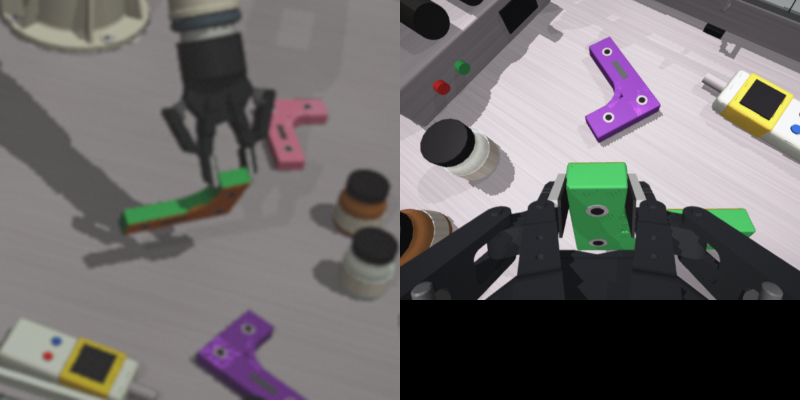

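The guide is held at about 36° of outward tilt, because wrist joint 5 reached its lower limit. It is still gripped well, with orange facing outward and down. I'll come back to vertical, yaw the tool 90° so the tilt plane is tangential, and finish the tilt sideways.

Run:
```python
from look import *
s=r.sense(); print(delta(s,[508.3,339.8,160],down(.571)))
```

```text
(array([ 0.21393332, -0.0258537 , -0.30930585]), array([-0.67162151, -5.94598543,  0.23110289]))
```

>>> play_rows --rows '[{"dp": [0, 0, -0.2], "turn": [-0.11, -0.99, 0.04], "fingers": 1}, {"dp": [0, 0, -0.2], "turn": [-0.11, -0.99, 0.04], "fingers": 1}, {"dp": [0, 0, 0], "turn": [-0.11, -0.99, 0.04], "fingers": 1}, {"dp": [0, 0, 0], "turn": [-0.11, -0.99, 0.04], "fingers": 1}, {"dp": [0, 0, 0], "turn": [-0.11, -0.99, 0.04], "fingers": 1}]'

```text
clock: 15.92
eef_pos: [500.1, 353.0, 150.1]
tcp_rot: [-3.066, -0.323, 0.594]
contact_force: [-0.2, 2.5, -2.4]
opening: 0.423
grasp_force: 80.6
```

>>> play_rows --rows '[{"dp": [0, 0, 0], "turn": [-0.11, -0.99, 0.04], "fingers": 1}, {"dp": [0, 0, 0], "turn": [0, 0, 0], "fingers": 1}, {"dp": [0, 0, 0], "turn": [0, 0, 0], "fingers": 1}]'

```text
clock: 16.17
eef_pos: [501.6, 356.2, 150.4]
tcp_rot: [-3.074, -0.228, 0.599]
contact_force: [-0.5, 0.2, -3.4]
opening: 0.424
grasp_force: 80.6
```

Run:
```python
from look import *
s=r.sense(); print(s["qpos"].round(3),s["eef_pos"],s["tcp_rot"],delta(s,[460,230,170],down(.571)))
```

```text
[0.574 0.327 1.902 0.115 0.689 1.457] [501.5711012  356.2414746  150.38203678] [-3.07403058 -0.22849833  0.59929136] (array([-2.45868335,  1.94263524, -1.20923584]), array([-0.67318369, -2.17197397,  0.34259494]))
```

>>> play_rows --rows '[{"dp": [0, 0, -0.1], "turn": [-0.22, -0.72, 0.11], "fingers": 1}, {"dp": [0, 0, -0.2], "turn": [-0.22, -0.72, 0.11], "fingers": 1}, {"dp": [0, 0, -0.2], "turn": [-0.22, -0.72, 0.11], "fingers": 1}, {"dp": [-0.6, 0.5, 0], "turn": [0, 0, 0], "fingers": 1}, {"dp": [-0.6, 0.5, 0], "turn": [0, 0, 0], "fingers": 1}]'

```text
clock: 16.58
eef_pos: [480.1, 294.4, 169.0]
tcp_rot: [-3.139, -0.001, 0.574]
contact_force: [0.8, -1.2, -3.2]
opening: 0.423
grasp_force: 80.7
```

>>> play_rows --rows '[{"dp": [-0.6, 0.5, 0], "turn": [0, 0, 0], "fingers": 1}, {"dp": [-0.6, 0.5, 0], "turn": [0, 0, 0], "fingers": 1}, {"dp": [0, 0, 0], "turn": [0, 0, -1], "fingers": 1}, {"dp": [0, 0, 0], "turn": [0, 0, -1], "fingers": 1}, {"dp": [0, 0, 0], "turn": [0, 0, -1], "fingers": 1}]'

```text
clock: 17.0
eef_pos: [460.0, 232.9, 169.0]
tcp_rot: [-3.139, -0.001, 0.89]
contact_force: [0.3, -0.0, -1.8]
opening: 0.427
grasp_force: 80.6
```

>>> play_rows --rows '[{"dp": [0, 0, 0], "turn": [0, 0, -1], "fingers": 1}, {"dp": [0, 0, 0], "turn": [0, 0, -1], "fingers": 1}, {"dp": [0, 0, 0], "turn": [0, 0, -1], "fingers": 1}, {"dp": [0, 0, 0], "turn": [0, 0, -1], "fingers": 1}, {"dp": [0, 0, 0], "turn": [0, 0, -1], "fingers": 1}]'

```text
clock: 17.42
eef_pos: [459.9, 233.4, 168.7]
tcp_rot: [-3.14, -0.001, 1.415]
contact_force: [0.1, 0.1, -2.4]
opening: 0.416
grasp_force: 80.6
```

>>> play_rows --rows '[{"dp": [0, 0, 0], "turn": [0, 0, -1], "fingers": 1}, {"dp": [0, 0, 0], "turn": [0, 0, -1], "fingers": 1}, {"dp": [0, 0, 0], "turn": [0, 0, -1], "fingers": 1}, {"dp": [0, 0, 0], "turn": [0, 0, -1], "fingers": 1}, {"dp": [0, 0, 0], "turn": [0, 0, -1], "fingers": 1}]'

```text
clock: 17.83
eef_pos: [459.9, 233.4, 168.7]
tcp_rot: [-3.14, -0.002, 1.939]
contact_force: [-0.3, 0.3, -1.7]
opening: 0.418
grasp_force: 80.6
```

>>> play_rows --rows '[{"dp": [0, 0, 0], "turn": [0, 0, -1], "fingers": 1}, {"dp": [0, 0, 0], "turn": [0, 0, -1], "fingers": 1}, {"dp": [0, 0, 0], "turn": [0, 0, 0], "fingers": 1}, {"dp": [0, 0, 0], "turn": [0, 0, 0], "fingers": 1}]'

```text
clock: 18.17
eef_pos: [460.0, 233.6, 169.1]
tcp_rot: [-3.14, -0.003, 2.14]
contact_force: [-0.2, -0.8, -2.1]
opening: 0.422
grasp_force: 80.7
```

Run:
```python
from look import *
s=r.sense(); print(s["qpos"].round(3),s["eef_pos"],s["tcp_rot"],s["opening"],delta(s,[460,230,170],down(2.142)),delta(s,[460,230,170],down(2.142)*Ro.from_euler("y",60,degrees=True)))
```

```text
[ 0.465  0.259  1.923  0.003  0.962 -0.105] [460.04877686 233.60303593 169.09043571] [-3.13985152e+00 -2.67610691e-03  2.13974997e+00] 0.4223003433126198 (array([-0.07516772, -0.04959565, -0.02285403]), array([-0.01659784, -0.02557363, -0.02146391])) (array([-0.07516772, -0.04959565, -0.02285403]), array([-3.81318924e-03,  9.97441939e+00, -2.81495224e-02]))
```

Now tilt by +60° (10 units about tool y).

>>> play_rows --rows '[{"dp": [0, 0, 0], "turn": [0, 0.9, 0], "fingers": 1}, {"dp": [0, 0, 0], "turn": [0, 0.9, 0], "fingers": 1}, {"dp": [0, 0, 0], "turn": [0, 0.9, 0], "fingers": 1}, {"dp": [0, 0, 0], "turn": [0, 0.9, 0], "fingers": 1}, {"dp": [0, 0, 0], "turn": [0, 0.9, 0], "fingers": 1}]'

```text
clock: 18.58
eef_pos: [461.3, 234.0, 170.1]
tcp_rot: [-3.14, -0.477, 2.138]
contact_force: [-0.6, -0.2, -2.2]
opening: 0.418
grasp_force: 80.7
```

>>> play_rows --rows '[{"dp": [0, 0, 0], "turn": [0, 0.9, 0], "fingers": 1}, {"dp": [0, 0, 0], "turn": [0, 0.9, 0], "fingers": 1}, {"dp": [0, 0, 0], "turn": [0, 0.9, 0], "fingers": 1}, {"dp": [0, 0, 0], "turn": [0, 0.9, 0], "fingers": 1}, {"dp": [0, 0, 0], "turn": [0, 0.9, 0], "fingers": 1}]'

```text
clock: 19.0
eef_pos: [461.4, 233.6, 169.4]
tcp_rot: [-3.134, -0.947, 2.133]
contact_force: [-0.4, 0.6, -2.7]
opening: 0.417
grasp_force: 80.8
```

>>> play_rows --rows '[{"dp": [0, 0, 0], "turn": [0, 0.9, 0], "fingers": 1}, {"dp": [0, 0, 0], "turn": [0, 0, 0], "fingers": 1}, {"dp": [0, 0, 0], "turn": [0, 0, 0], "fingers": 1}, {"dp": [0, 0, 0], "turn": [0, 0, 0], "fingers": 1}]'

```text
clock: 19.33
eef_pos: [460.8, 234.2, 169.5]
tcp_rot: [-3.134, -1.036, 2.135]
contact_force: [0.4, -0.5, -0.6]
opening: 0.424
grasp_force: 80.8
```

Run:
```python
from look import *
s=r.sense(); p=s["eef_pos"].copy(); p[2]=95; print(s["qpos"].round(3),s["eef_pos"],s["tcp_rot"],s["opening"],delta(s,p,down(2.142)*Ro.from_euler("y",60,degrees=True)))
f=cam("wrist","w6"); f2=cam("scene","s3"); u,v=proj(f2,[480,230,130])[0]
a=f2["pixels"][int(v)-110:int(v)+110,int(u)-110:int(u)+110,::-1]; a=cv2.resize(a,(400,400)); b=cv2.resize(f["pixels"][:,:,::-1],(400,300)); b=cv2.copyMakeBorder(b,0,100,0,0,cv2.BORDER_CONSTANT)
cv2.imwrite("pics/c3.png",np.hstack([a,b]))
```

```text
[-0.024  0.633  1.781  0.793  1.512 -0.983] [460.83527441 234.223878   169.52032627] [-3.13355296 -1.03600976  2.13522769] 0.42393288074223623 (array([-1.60289016,  0.00763358,  0.94946525]), array([-0.0209475 ,  0.10670294, -0.0330775 ]))
```

View pics/c3.png

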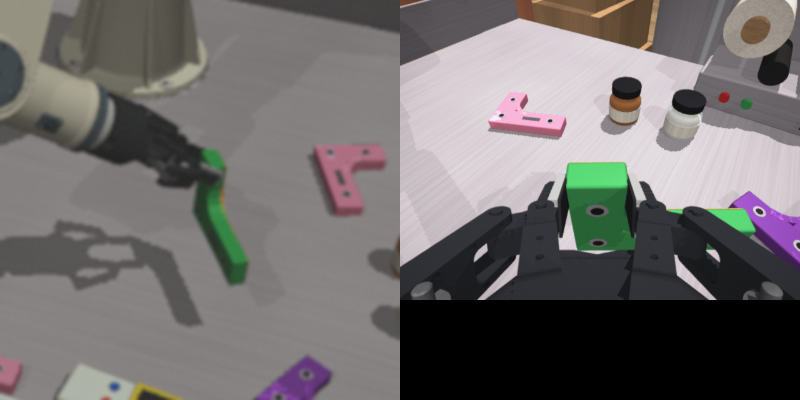

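The guide is upright with the green side toward the gripper. I'll lower it gently to stand.

>>> play_rows --rows '[{"dp": [0, 0, 0], "turn": [0, 0.1, 0], "fingers": 1}, {"dp": [-0.55, 0, 0.32], "turn": [0, 0, 0], "fingers": 1}, {"dp": [-0.55, 0, 0.32], "turn": [0, 0, 0], "fingers": 1}, {"dp": [-0.4, 0, 0.23], "turn": [0, 0, 0], "fingers": 1}, {"dp": [-0.25, 0, 0.14], "turn": [0, 0, 0], "fingers": 1}]'

```text
clock: 19.85
eef_pos: [460.0, 234.6, 87.8]
tcp_rot: [-3.135, -1.049, 2.138]
contact_force: [0.1, -0.2, -1.7]
opening: 0.419
grasp_force: 80.9
```

>>> play_rows --rows '[{"dp": [0, 0, 0], "turn": [0, 0, 0], "fingers": 1}, {"dp": [0, 0, 0], "turn": [0, 0, 0], "fingers": 1}, {"dp": [-0.04, 0, 0.025], "turn": [0, 0, 0], "fingers": 1}, {"dp": [0, 0, 0], "turn": [0, 0, 0], "fingers": 1}, {"dp": [0, 0, 0], "turn": [0, 0, 0], "fingers": 1}]'

```text
clock: 20.27
eef_pos: [461.0, 234.4, 87.9]
tcp_rot: [-3.139, -1.049, 2.141]
contact_force: [-0.5, 0.1, -1.1]
opening: 0.423
grasp_force: 80.8
```

>>> play_rows --rows '[{"dp": [-0.04, 0, 0.025], "turn": [0, 0, 0], "fingers": 1}, {"dp": [0, 0, 0], "turn": [0, 0, 0], "fingers": 1}, {"dp": [0, 0, 0], "turn": [0, 0, 0], "fingers": 1}]'

```text
clock: 20.52
eef_pos: [460.5, 234.5, 85.3]
tcp_rot: [-3.137, -1.05, 2.139]
contact_force: [-0.1, 0.1, -2.0]
opening: 0.42
grasp_force: 80.8
```

>>> play_rows --rows '[{"dp": [-0.04, 0, 0.025], "turn": [0, 0, 0], "fingers": 1}, {"dp": [0, 0, 0], "turn": [0, 0, 0], "fingers": 1}, {"dp": [0, 0, 0], "turn": [0, 0, 0], "fingers": 1}]'

```text
clock: 20.77
eef_pos: [460.3, 234.5, 83.1]
tcp_rot: [-3.136, -1.05, 2.138]
contact_force: [-0.0, -0.6, -2.0]
opening: 0.417
grasp_force: 80.8
```

>>> play_rows --rows '[{"dp": [-0.04, 0, 0.025], "turn": [0, 0, 0], "fingers": 1}, {"dp": [0, 0, 0], "turn": [0, 0, 0], "fingers": 1}, {"dp": [0, 0, 0], "turn": [0, 0, 0], "fingers": 1}]'

```text
clock: 21.02
eef_pos: [460.5, 234.7, 81.7]
tcp_rot: [-3.137, -1.051, 2.139]
contact_force: [1.4, 0.1, 1.8]
opening: 0.425
grasp_force: 81.1
```

>>> play_rows --rows '[{"dp": [-0.03, 0, 0.02], "turn": [0, 0, 0], "fingers": 1}, {"dp": [0, 0, 0], "turn": [0, 0, 0], "fingers": 1}, {"dp": [0, 0, 0], "turn": [0, 0, 0], "fingers": 1}]'

```text
clock: 21.27
eef_pos: [460.4, 234.9, 81.6]
tcp_rot: [-3.138, -1.053, 2.14]
contact_force: [0.4, -2.1, 11.2]
opening: 0.419
grasp_force: 81.9
```

Contact at 11 N, so the guide is standing. I release, back off along the tool axis, rise and swing the tilt to the other side.

>>> play_rows --rows '[{"dp": [0, 0, 0], "turn": [0, 0, 0], "fingers": 0.5}, {"dp": [0, 0, 0], "turn": [0, 0, 0], "fingers": 0.35}, {"dp": [0, 0, 0], "turn": [0, 0, 0], "fingers": 0.2}, {"dp": [0, 0, 0], "turn": [0, 0, 0], "fingers": 0.1}, {"dp": [0, 0, 0], "turn": [0, 0, 0], "fingers": 0.05}]'

```text
clock: 21.68
eef_pos: [460.3, 234.7, 79.8]
tcp_rot: [-3.136, -1.05, 2.139]
contact_force: [1.0, -0.4, -0.1]
opening: 0.949
grasp_force: 0.0
```

>>> play_rows --rows '[{"dp": [0, 0, -0.3], "turn": [0, 0, 0], "fingers": 0}, {"dp": [0, 0, -0.6], "turn": [0, 0, 0], "fingers": 0}, {"dp": [0, 0, -0.8], "turn": [0, 0, 0], "fingers": 0}, {"dp": [0, 0, -0.8], "turn": [0, 0, 0], "fingers": 0}, {"dp": [0.5, 0, -0.5], "turn": [0, 0, 0], "fingers": 0}]'

```text
clock: 22.1
eef_pos: [513.3, 152.3, 156.5]
tcp_rot: [-3.134, -1.049, 2.135]
contact_force: [-1.5, 0.2, 0.3]
opening: 0.998
grasp_force: 0.0
```

>>> play_rows --rows '[{"dp": [0.7, 0, -0.4], "turn": [0, 0, 0], "fingers": 0}, {"dp": [0.7, 0, -0.4], "turn": [0, 0, 0], "fingers": 0}, {"dp": [0.7, 0, -0.4], "turn": [0, 0, 0], "fingers": 0}, {"dp": [0.4, 0, -0.2], "turn": [0, 0, 0], "fingers": 0}, {"dp": [0, 0, 0], "turn": [0, 0, 0], "fingers": 0}]'

```text
clock: 22.52
eef_pos: [512.5, 156.3, 275.5]
tcp_rot: [3.137, -1.047, 2.147]
contact_force: [0.4, 1.1, 0.1]
opening: 1.002
grasp_force: 0.0
```

Run:
```python
from look import *
s=r.sense(); print(s["qpos"].round(3),s["eef_pos"].round(1),s["tcp_rot"].round(3))
f=cam("top","t2"); f2=cam("scene","s4")
for f,n in ((f,"top"),(f2,"scene")):
    u,v=proj(f,[490,230,50])[0]; print(n,u,v)
    a=f["pixels"][int(v)-70:int(v)+70,int(u)-70:int(u)+70,::-1]; globals()[n]=cv2.resize(a,(400,400),interpolation=cv2.INTER_CUBIC)
cv2.imwrite("pics/c4.png",np.hstack([top,scene]))
```

```text
[-0.14   0.565  1.605  0.731  1.756 -0.883] [512.5 156.3 275.5] [ 3.137 -1.047  2.147]
top 223.30596951394523 234.60678745308675
scene 398.73788148416435 267.47331544205434
```

View pics/c4.png

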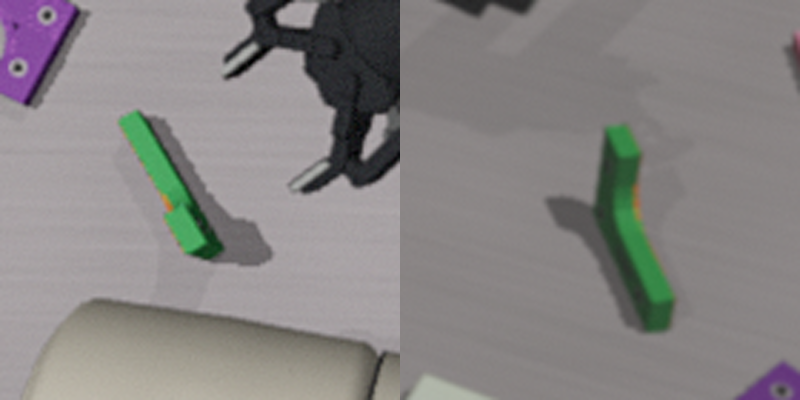

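The guide stands on its edge in both views: top edge strip at crop (125–215, 115–250), orange face on the left. That was my tenth picture, so from here I measure by numbers only. Swinging the tilt now.

>>> play_rows --rows '[{"dp": [0, 0, 0], "turn": [0, -0.875, 0], "fingers": 0}, {"dp": [0, 0, 0], "turn": [0, -0.875, 0], "fingers": 0}, {"dp": [0, 0, 0], "turn": [0, -0.875, 0], "fingers": 0}, {"dp": [0, 0, 0], "turn": [0, -0.875, 0], "fingers": 0}, {"dp": [0, 0, 0], "turn": [0, -0.875, 0], "fingers": 0}]'

```text
clock: 23.03
eef_pos: [511.0, 156.1, 270.0]
tcp_rot: [-3.136, -0.588, 2.14]
contact_force: [0.3, 0.1, 1.4]
opening: 1.0
grasp_force: 0.0
```

>>> play_rows --rows '[{"dp": [0, 0, 0], "turn": [0, -0.875, 0], "fingers": 0}, {"dp": [0, 0, 0], "turn": [0, -0.875, 0], "fingers": 0}, {"dp": [0, 0, 0], "turn": [0, -0.875, 0], "fingers": 0}, {"dp": [0, 0, 0], "turn": [0, -0.875, 0], "fingers": 0}, {"dp": [0, 0, 0], "turn": [0, -0.875, 0], "fingers": 0}]'

```text
clock: 23.45
eef_pos: [511.0, 156.4, 270.4]
tcp_rot: [-3.138, -0.13, 2.143]
contact_force: [-0.1, -0.2, -1.1]
opening: 1.003
grasp_force: 0.0
```

>>> play_rows --rows '[{"dp": [0, 0, 0], "turn": [0, -0.875, 0], "fingers": 0}, {"dp": [0, 0, 0], "turn": [0, -0.875, 0], "fingers": 0}, {"dp": [0, 0, 0], "turn": [0, -0.875, 0], "fingers": 0}, {"dp": [0, 0, 0], "turn": [0, -0.875, 0], "fingers": 0}, {"dp": [0, 0, 0], "turn": [0, -0.875, 0], "fingers": 0}]'

```text
clock: 23.87
eef_pos: [511.0, 156.6, 270.6]
tcp_rot: [-3.138, 0.329, 2.146]
contact_force: [0.2, 0.4, -1.0]
opening: 0.999
grasp_force: 0.0
```

>>> play_rows --rows '[{"dp": [0, 0, 0], "turn": [0, -0.875, 0], "fingers": 0}, {"dp": [0, 0, 0], "turn": [0, -0.875, 0], "fingers": 0}, {"dp": [0, 0, 0], "turn": [0, -0.875, 0], "fingers": 0}, {"dp": [0, 0, 0], "turn": [0, -0.875, 0], "fingers": 0}, {"dp": [0, 0, 0], "turn": [0, -0.875, 0], "fingers": 0}]'

```text
clock: 24.28
eef_pos: [511.0, 157.0, 270.7]
tcp_rot: [-3.136, 0.787, 2.149]
contact_force: [0.1, 0.1, 0.2]
opening: 0.997
grasp_force: 0.0
```

>>> play_rows --rows '[{"dp": [0, 0, 0], "turn": [0, 0, 0], "fingers": 0}, {"dp": [0, 0, 0], "turn": [0, 0, 0], "fingers": 0}]'

```text
clock: 24.45
eef_pos: [510.2, 157.2, 269.3]
tcp_rot: [-3.13, 0.781, 2.154]
contact_force: [-0.9, -0.7, 0.7]
opening: 0.998
grasp_force: 0.0
```

Run:
```python
from look import *
s=r.sense(); print(s["qpos"].round(3),s["eef_pos"].round(1),s["tcp_rot"].round(3))
R=down(2.14)*Ro.from_euler("y",-45,degrees=True); g=np.array([462,233.4,79]); z=R.as_matrix()[:,2]
print("above",delta(s,g-100*z+[0,0,120],R)[0],"pre",*delta(s,g-100*z,R))
```

```text
[ 0.756  0.269  1.906 -0.809  1.272  0.551] [510.2 157.2 269.3] [-3.13   0.781  2.154]
above [ 2.84908635  0.03660129 -2.83950431] pre [ 4.96171974  0.06098016 -0.70967195] [-0.01437543 -0.03847851  0.09553369]
```

>>> play_rows --rows '[{"dp": [0.475, 0.01, -0.475], "turn": [0, 0, 0.09], "fingers": 0}, {"dp": [0.475, 0.01, -0.475], "turn": [0, 0, 0], "fingers": 0}, {"dp": [0.475, 0.01, -0.475], "turn": [0, 0, 0], "fingers": 0}, {"dp": [0.475, 0.01, -0.475], "turn": [0, 0, 0], "fingers": 0}, {"dp": [0.475, 0, -0.475], "turn": [0, 0, 0], "fingers": 0}]'

```text
clock: 24.87
eef_pos: [440.0, 271.5, 272.0]
tcp_rot: [3.137, 0.779, 2.132]
contact_force: [0.7, 0.6, -0.3]
opening: 1.001
grasp_force: 0.0
```

>>> play_rows --rows '[{"dp": [0.475, 0, -0.475], "turn": [0, 0, 0], "fingers": 0}, {"dp": [0.53, 0, 0.53], "turn": [0, 0, 0], "fingers": 0}, {"dp": [0.53, 0, 0.53], "turn": [0, 0, 0], "fingers": 0}, {"dp": [0.53, 0, 0.53], "turn": [0, 0, 0], "fingers": 0}, {"dp": [0.53, 0, 0.53], "turn": [0, 0, 0], "fingers": 0}]'

```text
clock: 25.28
eef_pos: [426.5, 294.2, 151.0]
tcp_rot: [3.136, 0.779, 2.132]
contact_force: [0.2, 0.2, 0.5]
opening: 1.0
grasp_force: 0.0
```

>>> play_rows --rows '[{"dp": [0, 0, 0], "turn": [0, 0, 0], "fingers": 0}, {"dp": [0, 0, 0], "turn": [0, 0, 0], "fingers": 0}, {"dp": [0, 0, 0], "turn": [0, 0, 0], "fingers": 0}]'

```text
clock: 25.53
eef_pos: [426.9, 294.3, 153.5]
tcp_rot: [3.135, 0.781, 2.131]
contact_force: [-0.3, 0.1, 0.2]
opening: 1.002
grasp_force: 0.0
```

```bash
cat > stand.py <<'E'
from look import *
f=cam("wrist","w7"); s=r.sense(); print(s["qpos"].round(3),s["eef_pos"].round(1),s["tcp_rot"].round(3))
R=down(2.14)*Ro.from_euler("y",-45,degrees=True); g=np.array([462,233.4,79]); print(*delta(s,g,R))
m=cmask(f,"o"); m=cv2.morphologyEx(m,cv2.MORPH_CLOSE,np.ones((15,15))); v,u=np.nonzero(m); print("mask",m.sum(),u.min(),u.max(),v.min(),v.max())
o=outline(1)
def render(p): # p: x,y of guide origin on floor, yaw of d
    d=np.array([np.cos(p[2]),np.sin(p[2]),0]); x=np.array([-d[1],d[0],0]); W=np.array([p[0],p[1],19])+10*d+o[:,:1]*x+o[:,1:]*[0,0,1]
    k=np.zeros((480,640),np.uint8); cv2.fillPoly(k,[np.round(proj(f,W)*16).astype(np.int32)],255,cv2.LINE_AA,4); return k/255.
cost=lambda p:-np.minimum(render(p),m).sum()/np.maximum(render(p),m).sum()
d=np.array([-.539,.842]);x=np.array([-.842,-.539]); p=np.r_[np.array([461.6,233.])-51.7*x,2.14]; print("expected",p,-cost(p))
for k in (1,-.5):
    q=minimize(cost,p,method="Nelder-Mead",options=dict(initial_simplex=p+k*np.array([[0,0,0],[8,0,0],[0,8,0],[0,0,.08]]),xatol=.02)); p=q.x
print("fit",p,-q.fun)
E
python3 stand.py
```

```text
[ 1.031  0.505  1.861 -0.719  1.278  0.865] [427.  294.7 153.9] [3.133 0.781 2.13 ]
[ 0.06685196 -0.09251564  2.56979149] [ 0.01225325 -0.04149961 -0.06873404]
mask 11020.0 283 478 132 244
expected [505.1314 260.8663   2.14  ] 0.8796392747547743
fit [506.52889502 260.78563209   2.14185267] 0.8872147122116815
```

The measured pose matches what I expected to about 1 mm. Approach and grasp.

>>> play_rows --rows '[{"dp": [0.03, -0.06, 0.7], "turn": [0, -0.04, -0.07], "fingers": 0}, {"dp": [0.03, 0, 0.7], "turn": [0, 0, 0], "fingers": 0}, {"dp": [0, 0, 0.6], "turn": [0, 0, 0], "fingers": 0}, {"dp": [0, 0, 0.37], "turn": [0, 0, 0], "fingers": 0}, {"dp": [0, 0, 0.2], "turn": [0, 0, 0], "fingers": 0}]'

```text
clock: 26.0
eef_pos: [463.1, 232.3, 78.1]
tcp_rot: [-3.141, 0.786, 2.141]
contact_force: [0.3, -0.4, 0.3]
opening: 1.004
grasp_force: 0.0
```

>>> play_rows --rows '[{"dp": [0, 0, 0], "turn": [0, 0, 0], "fingers": 0}, {"dp": [0, 0, 0], "turn": [0, 0, 0], "fingers": 0.25}, {"dp": [0, 0, 0], "turn": [0, 0, 0], "fingers": 0.4}, {"dp": [0, 0, 0], "turn": [0, 0, 0], "fingers": 0.5}, {"dp": [0, 0, 0], "turn": [0, 0, 0], "fingers": 0.55}]' --force 40

```text
clock: 26.42
eef_pos: [462.5, 234.1, 78.4]
tcp_rot: [3.141, 0.786, 2.142]
contact_force: [0.7, -1.2, -0.2]
opening: 0.463
grasp_force: 0.0
```

>>> play_rows --rows '[{"dp": [0, 0, 0], "turn": [0, 0, 0], "fingers": 0.65}, {"dp": [0, 0, 0], "turn": [0, 0, 0], "fingers": 0.8}, {"dp": [0, 0, 0], "turn": [0, 0, 0], "fingers": 1}, {"dp": [0, 0, 0], "turn": [0, 0, 0], "fingers": 1}, {"dp": [0, 0, 0], "turn": [0, 0, 0], "fingers": 1}]' --force 80

```text
clock: 26.83
eef_pos: [462.6, 233.8, 78.8]
tcp_rot: [3.142, 0.787, 2.142]
contact_force: [-2.6, 1.8, 6.9]
opening: 0.421
grasp_force: 79.8
```

Run:
```python
from look import *
s=r.sense(); print(s["qpos"].round(3),s["eef_pos"].round(1),s["tcp_rot"].round(3),s["opening"],s["grasp_force"],s["contact_force"])
```

```text
[ 0.921  0.6    1.947 -0.841  1.105  0.941] [462.6 233.8  78.8] [3.142 0.787 2.142] 0.4214109022750623 79.7762668132782 [-2.64004442  1.84266569  6.89124604]
```

>>> play_rows --rows '[{"dp": [-0.2, 0, -0.2], "turn": [0, 0, 0], "fingers": 1}, {"dp": [-0.5, 0, -0.5], "turn": [0, 0, 0], "fingers": 1}, {"dp": [-0.5, 0, -0.5], "turn": [0, 0, 0], "fingers": 1}, {"dp": [-0.3, 0, -0.3], "turn": [0, 0, 0], "fingers": 1}, {"dp": [0, 0, 0], "turn": [0, 0.8, 0], "fingers": 1}]'

```text
clock: 27.25
eef_pos: [462.4, 235.0, 164.9]
tcp_rot: [3.141, 0.703, 2.144]
contact_force: [0.2, 0.1, -3.2]
opening: 0.423
grasp_force: 80.5
```

>>> play_rows --rows '[{"dp": [0, 0, 0], "turn": [0, 0.88, 0], "fingers": 1}, {"dp": [0, 0, 0], "turn": [0, 0.88, 0], "fingers": 1}, {"dp": [0, 0, 0], "turn": [0, 0.88, 0], "fingers": 1}, {"dp": [0, 0, 0], "turn": [0, 0.88, 0], "fingers": 1}, {"dp": [0, 0, 0], "turn": [0, 0.88, 0], "fingers": 1}]'

```text
clock: 27.67
eef_pos: [462.4, 233.9, 164.1]
tcp_rot: [3.14, 0.238, 2.143]
contact_force: [-1.1, -0.4, -2.7]
opening: 0.417
grasp_force: 80.4
```

>>> play_rows --rows '[{"dp": [0, 0, 0], "turn": [0, 0.88, 0], "fingers": 1}, {"dp": [0, 0, 0], "turn": [0, 0.88, 0], "fingers": 1}, {"dp": [0, 0, 0], "turn": [0, 0.88, 0], "fingers": 1}, {"dp": [0, 0, 0], "turn": [0, 0.88, 0], "fingers": 1}, {"dp": [0, 0, 0], "turn": [0, 0.88, 0], "fingers": 1}]'

```text
clock: 28.08
eef_pos: [462.7, 233.7, 164.2]
tcp_rot: [3.139, -0.223, 2.144]
contact_force: [-0.2, -0.2, -2.5]
opening: 0.422
grasp_force: 80.4
```

>>> play_rows --rows '[{"dp": [0, 0, 0], "turn": [0, 0.88, 0], "fingers": 1}, {"dp": [0, 0, 0], "turn": [0, 0.88, 0], "fingers": 1}, {"dp": [0, 0, 0], "turn": [0, 0.88, 0], "fingers": 1}, {"dp": [0, 0, 0], "turn": [0, 0.88, 0], "fingers": 1}, {"dp": [0, 0, 0], "turn": [0, 0.88, 0], "fingers": 1}]'

```text
clock: 28.5
eef_pos: [463.0, 233.2, 163.9]
tcp_rot: [3.139, -0.683, 2.144]
contact_force: [-0.1, 0.3, -1.7]
opening: 0.419
grasp_force: 80.5
```

>>> play_rows --rows '[{"dp": [0, 0, 0], "turn": [0, 0.88, 0], "fingers": 1}, {"dp": [0, 0, 0], "turn": [0, 0, 0], "fingers": 1}, {"dp": [0, 0, 0], "turn": [0, 0, 0], "fingers": 1}, {"dp": [0, 0, 0], "turn": [0, 0, 0], "fingers": 1}]'

```text
clock: 28.83
eef_pos: [462.4, 233.3, 162.9]
tcp_rot: [-3.141, -0.769, 2.142]
contact_force: [-0.4, 0.1, -1.6]
opening: 0.422
grasp_force: 80.4
```

Run:
```python
from look import *
s=r.sense(); print(s["qpos"].round(3),s["eef_pos"].round(1),s["tcp_rot"].round(3),s["opening"],s["grasp_force"])
p=s["eef_pos"].copy(); p[2]=13; print(delta(s,p,down(2.142)*Ro.from_euler("y",45,degrees=True)))
f=cam("wrist","w8"); m=cmask(f,"o"); v,u=np.nonzero(m); print(m.sum(),u.min(),u.max(),v.min(),v.max())
```

```text
[ 0.053  0.503  1.826  0.672  1.324 -0.862] [462.4 233.3 162.9] [-3.141 -0.769  2.142] 0.42188388162252977 80.42699217796326
(array([-2.60633366,  0.00288795,  2.69351311]), array([-0.0077533 ,  0.15706767, -0.00261051]))
26226.0 268 578 143 335
```

>>> play_rows --rows '[{"dp": [-0.55, 0, 0.55], "turn": [0, 0.15, 0], "fingers": 1}, {"dp": [-0.55, 0, 0.55], "turn": [0, 0, 0], "fingers": 1}, {"dp": [-0.55, 0, 0.55], "turn": [0, 0, 0], "fingers": 1}, {"dp": [-0.55, 0, 0.55], "turn": [0, 0, 0], "fingers": 1}, {"dp": [-0.3, 0, 0.3], "turn": [0, 0, 0], "fingers": 1}]'

```text
clock: 29.3
eef_pos: [461.4, 233.5, 19.3]
tcp_rot: [-3.139, -0.785, 2.142]
contact_force: [-1.1, 1.0, -1.4]
opening: 0.422
grasp_force: 80.4
```

>>> play_rows --rows '[{"dp": [0, 0, 0], "turn": [0, 0, 0], "fingers": 1}, {"dp": [0, 0, 0], "turn": [0, 0, 0], "fingers": 1}, {"dp": [-0.04, 0, 0.04], "turn": [0, 0, 0], "fingers": 1}, {"dp": [-0.04, 0, 0.04], "turn": [0, 0, 0], "fingers": 1}, {"dp": [0, 0, 0], "turn": [0, 0, 0], "fingers": 1}]'

```text
clock: 29.72
eef_pos: [463.1, 233.2, 17.7]
tcp_rot: [3.14, -0.786, 2.143]
contact_force: [0.1, 0.6, -2.3]
opening: 0.422
grasp_force: 80.5
```

>>> play_rows --rows '[{"dp": [-0.03, 0, 0.03], "turn": [0, 0, 0], "fingers": 1}, {"dp": [0, 0, 0], "turn": [0, 0, 0], "fingers": 1}, {"dp": [0, 0, 0], "turn": [0, 0, 0], "fingers": 1}]'

```text
clock: 29.97
eef_pos: [462.6, 233.0, 15.3]
tcp_rot: [-3.141, -0.787, 2.141]
contact_force: [-0.1, -0.3, -2.3]
opening: 0.417
grasp_force: 80.5
```

>>> play_rows --rows '[{"dp": [-0.04, 0, 0.04], "turn": [0, 0, 0], "fingers": 1}, {"dp": [0, 0, 0], "turn": [0, 0, 0], "fingers": 1}, {"dp": [0, 0, 0], "turn": [0, 0, 0], "fingers": 1}]'

```text
clock: 30.22
eef_pos: [462.3, 232.9, 12.6]
tcp_rot: [-3.14, -0.787, 2.14]
contact_force: [-0.2, 0.1, -1.4]
opening: 0.419
grasp_force: 80.5
```

>>> play_rows --rows '[{"dp": [-0.04, 0, 0.04], "turn": [0, 0, 0], "fingers": 1}, {"dp": [0, 0, 0], "turn": [0, 0, 0], "fingers": 1}, {"dp": [0, 0, 0], "turn": [0, 0, 0], "fingers": 1}]'

```text
clock: 30.47
eef_pos: [462.5, 233.1, 11.4]
tcp_rot: [-3.141, -0.789, 2.141]
contact_force: [-0.3, -3.6, 7.9]
opening: 0.418
grasp_force: 81.4
```

>>> play_rows --rows '[{"dp": [-0.03, 0, 0.03], "turn": [0, 0, 0], "fingers": 1}, {"dp": [0, 0, 0], "turn": [0, 0, 0], "fingers": 1}, {"dp": [0, 0, 0], "turn": [0, 0, 0], "fingers": 1}]'

```text
clock: 30.72
eef_pos: [462.5, 233.1, 11.3]
tcp_rot: [-3.141, -0.791, 2.142]
contact_force: [-1.3, -9.1, 22.5]
opening: 0.425
grasp_force: 83.1
```

Flat on the bench, orange up. I release, back off, come upright, and yaw by 90° for the long-arm grasp.

>>> play_rows --rows '[{"dp": [0, 0, 0], "turn": [0, 0, 0], "fingers": 0.5}, {"dp": [0, 0, 0], "turn": [0, 0, 0], "fingers": 0.3}, {"dp": [0, 0, 0], "turn": [0, 0, 0], "fingers": 0.1}, {"dp": [0, 0, 0], "turn": [0, 0, 0], "fingers": 0}, {"dp": [0, 0, -0.3], "turn": [0, 0, 0], "fingers": 0}]'

```text
clock: 31.13
eef_pos: [465.3, 226.3, 16.4]
tcp_rot: [-3.136, -0.789, 2.139]
contact_force: [-0.4, -0.1, -0.3]
opening: 0.998
grasp_force: 0.0
```

>>> play_rows --rows '[{"dp": [0, 0, -0.7], "turn": [0, 0, 0], "fingers": 0}, {"dp": [0, 0, -0.8], "turn": [0, 0, 0], "fingers": 0}, {"dp": [0.6, 0, -0.6], "turn": [0, 0, 0], "fingers": 0}, {"dp": [0.6, 0, -0.6], "turn": [0, 0, 0], "fingers": 0}, {"dp": [0.6, 0, -0.6], "turn": [0, 0, 0], "fingers": 0}]'

```text
clock: 31.55
eef_pos: [490.4, 189.1, 163.2]
tcp_rot: [-3.139, -0.787, 2.139]
contact_force: [0.3, -0.2, 0.2]
opening: 0.997
grasp_force: 0.0
```

>>> play_rows --rows '[{"dp": [0.6, 0, -0.6], "turn": [0, 0, 0], "fingers": 0}, {"dp": [0.6, 0, -0.6], "turn": [0, 0, 0], "fingers": 0}, {"dp": [0, 0, 0], "turn": [0, -0.8, 0], "fingers": 0}, {"dp": [0, 0, 0], "turn": [0, -0.84, 0], "fingers": 0}, {"dp": [0, 0, 0], "turn": [0, -0.84, 0], "fingers": 0}]'

```text
clock: 31.97
eef_pos: [491.3, 188.9, 230.5]
tcp_rot: [3.141, -0.522, 2.141]
contact_force: [-0.0, 0.7, -0.2]
opening: 1.005
grasp_force: 0.0
```

>>> play_rows --rows '[{"dp": [0, 0, 0], "turn": [0, -0.84, 0], "fingers": 0}, {"dp": [0, 0, 0], "turn": [0, -0.84, 0], "fingers": 0}, {"dp": [0, 0, 0], "turn": [0, -0.84, 0], "fingers": 0}, {"dp": [0, 0, 0], "turn": [0, -0.84, 0], "fingers": 0}, {"dp": [0, 0, 0], "turn": [0, -0.84, 0], "fingers": 0}]'

```text
clock: 32.38
eef_pos: [490.9, 189.5, 230.6]
tcp_rot: [3.141, -0.083, 2.141]
contact_force: [-0.3, -0.5, -0.9]
opening: 1.002
grasp_force: 0.0
```

>>> play_rows --rows '[{"dp": [0, 0, 0], "turn": [0, -0.84, 0], "fingers": 0}, {"dp": [0, 0, 0], "turn": [0, 0, -1], "fingers": 0}, {"dp": [0, 0, 0], "turn": [0, 0, -1], "fingers": 0}, {"dp": [0, 0, 0], "turn": [0, 0, -1], "fingers": 0}, {"dp": [0, 0, 0], "turn": [0, 0, -1], "fingers": 0}]'

```text
clock: 32.8
eef_pos: [490.2, 189.7, 229.9]
tcp_rot: [-3.14, 0.0, 2.566]
contact_force: [0.0, -0.0, 0.6]
opening: 1.001
grasp_force: 0.0
```

>>> play_rows --rows '[{"dp": [0, 0, 0], "turn": [0, 0, -1], "fingers": 0}, {"dp": [0, 0, 0], "turn": [0, 0, -1], "fingers": 0}, {"dp": [0, 0, 0], "turn": [0, 0, -1], "fingers": 0}, {"dp": [0, 0, 0], "turn": [0, 0, -1], "fingers": 0}, {"dp": [0, 0, 0], "turn": [0, 0, -1], "fingers": 0}]'

```text
clock: 33.22
eef_pos: [490.4, 189.4, 229.8]
tcp_rot: [-3.14, -0.001, 3.089]
contact_force: [0.1, 0.5, 0.1]
opening: 0.998
grasp_force: 0.0
```

>>> play_rows --rows '[{"dp": [0, 0, 0], "turn": [0, 0, -1], "fingers": 0}, {"dp": [0, 0, 0], "turn": [0, 0, -1], "fingers": 0}, {"dp": [0, 0, 0], "turn": [0, 0, -1], "fingers": 0}, {"dp": [0, 0, 0], "turn": [0, 0, -1], "fingers": 0}, {"dp": [0, 0, 0], "turn": [0, 0, -1], "fingers": 0}]'

```text
clock: 33.63
eef_pos: [490.4, 189.4, 229.8]
tcp_rot: [-3.141, -0.001, -2.671]
contact_force: [-0.5, -0.1, -0.1]
opening: 1.0
grasp_force: 0.0
```

>>> play_rows --rows '[{"dp": [0, 0, 0], "turn": [0, 0, -1], "fingers": 0}, {"dp": [0, 0, 0], "turn": [0, 0, 0], "fingers": 0}, {"dp": [0, 0, 0], "turn": [0, 0, 0], "fingers": 0}]'

```text
clock: 33.88
eef_pos: [490.4, 189.6, 229.7]
tcp_rot: [-3.141, -0.001, -2.574]
contact_force: [-0.1, 0.1, -0.0]
opening: 0.999
grasp_force: 0.0
```

Run:
```python
from look import *
s=r.sense(); print(s["qpos"].round(3),s["eef_pos"].round(1),s["tcp_rot"].round(3))
print(delta(s,[540,350,300],down(3.713)))
f=cam("top","t3"); m=cmask(f,"o",(140,170,345,320)); v,u=np.nonzero(m); print(m.sum(),ray(f,[[u.mean(),v.mean()]],20))
m=cv2.morphologyEx(m,cv2.MORPH_CLOSE,np.ones((5,5))); print(fit(f,m,1,20,[473,311,3.713],0))
```

```text
[ 3.670e-01  2.010e-01  1.845e+00 -1.000e-03  1.096e+00 -1.771e+00] [490.4 189.6 229.7] [-3.141e+00 -1.000e-03 -2.574e+00]
(array([-3.19785557,  2.71594113, -1.76300545]), array([-0.00519782, -0.0108052 , -0.04098835]))
560.0 [[450.15579096 280.78610173  20.        ]]
(array([473.17988013, 311.21070089,   3.71198218]), np.float64(0.4200548525236973))
```

>>> play_rows --rows '[{"dp": [-0.41, 0.7, -0.25], "turn": [0, 0, 0], "fingers": 0}, {"dp": [-0.41, 0.7, -0.25], "turn": [0, 0, 0], "fingers": 0}, {"dp": [-0.41, 0.7, -0.25], "turn": [0, 0, 0], "fingers": 0}, {"dp": [-0.41, 0.7, -0.25], "turn": [0, 0, 0], "fingers": 0}, {"dp": [0, 0, 0], "turn": [0, 0, 0], "fingers": 0}]'

```text
clock: 34.35
eef_pos: [485.7, 324.8, 271.4]
tcp_rot: [3.14, 0.003, -2.572]
contact_force: [-0.1, -0.2, 0.4]
opening: 0.997
grasp_force: 0.0
```

>>> play_rows --rows '[{"dp": [0, 0, 0], "turn": [0, 0, 0], "fingers": 0}, {"dp": [0, 0, 0], "turn": [0, 0, 0], "fingers": 0}]'

```text
clock: 34.52
eef_pos: [484.7, 319.1, 268.8]
tcp_rot: [-3.141, -0.002, -2.572]
contact_force: [-0.3, -0.1, -0.5]
opening: 1.0
grasp_force: 0.0
```

Run:
```python
from look import *
f=cam("wrist","w9"); s=r.sense(); print(s["qpos"].round(3),s["eef_pos"].round(1),s["tcp_rot"].round(3))
m=cmask(f,"o"); m=cv2.morphologyEx(m,cv2.MORPH_CLOSE,np.ones((15,15)))
p=[473.2,311.2,3.712]
for _ in range(2): p,i=fit(f,m,1,20,p,0)
v,u=np.nonzero(m); c,n=np.cos(p[2]),np.sin(p[2]); g=(ray(f,np.c_[u,v],20)[:,:2]-p[:2])@np.array([[c,-n],[n,c]])
print(m.sum(),p,i,g.min(0),g.max(0)); x=np.array([c,n]); gp=p[:2]-14*x
print(gp,delta(s,[*gp,8],down(p[2])))
```

```text
[ 5.790e-01  2.510e-01  1.689e+00 -1.000e-03  1.204e+00 -1.561e+00] [484.7 318.7 268.7] [-3.141e+00 -2.000e-03 -2.572e+00]
6749.0 [474.27049277 310.74966078   3.68808493] 0.8865916659110953 [-66.85888908 -18.64508871] [69.75158183 78.87816448]
[486.23143076 318.02537123] (array([-0.03956814, -0.0297302 ,  6.5173739 ]), array([-0.00642174, -0.02314003,  0.21927654]))
```

>>> play_rows --rows '[{"dp": [0, 0, 0.95], "turn": [0, 0, 0], "fingers": 0}, {"dp": [0, 0, 0.95], "turn": [0, 0, 0], "fingers": 0}, {"dp": [0, 0, 0.95], "turn": [0, 0, 0], "fingers": 0}, {"dp": [0, 0, 0.95], "turn": [0, 0, 0], "fingers": 0}, {"dp": [0, 0, 0.95], "turn": [0, 0, 0], "fingers": 0}]'

```text
clock: 34.98
eef_pos: [484.7, 317.9, 77.6]
tcp_rot: [-3.141, -0.001, -2.573]
contact_force: [0.0, 0.2, -0.2]
opening: 0.998
grasp_force: 0.0
```

>>> play_rows --rows '[{"dp": [0, 0, 0.9], "turn": [0, 0, 0], "fingers": 0}, {"dp": [0, 0, 0.55], "turn": [0, 0, 0], "fingers": 0}, {"dp": [0, 0, 0.3], "turn": [0, 0, 0], "fingers": 0.2}, {"dp": [0, 0, 0], "turn": [0, 0, 0], "fingers": 0.4}, {"dp": [0, 0, 0], "turn": [0, 0, 0], "fingers": 0.5}]'

```text
clock: 35.4
eef_pos: [485.1, 318.9, 9.5]
tcp_rot: [-3.141, -0.002, -2.572]
contact_force: [0.6, 0.3, 0.6]
opening: 0.604
grasp_force: 0.0
```

>>> play_rows --rows '[{"dp": [0, 0, 0], "turn": [0, 0, 0], "fingers": 0.6}, {"dp": [0, 0, 0], "turn": [0, 0, 0], "fingers": 0.8}, {"dp": [0, 0, 0], "turn": [0, 0, 0], "fingers": 1}, {"dp": [0, 0, 0], "turn": [0, 0, 0], "fingers": 1}, {"dp": [0, 0, 0], "turn": [0, 0, 0], "fingers": 1}]' --force 70

```text
clock: 35.82
eef_pos: [486.1, 320.1, 11.3]
tcp_rot: [-3.141, 0.002, -2.57]
contact_force: [0.5, -2.3, 9.0]
opening: 0.416
grasp_force: 70.9
```

>>> play_rows --rows '[{"dp": [0, 0, 0], "turn": [0, 0, 0], "fingers": 1}]'

```text
clock: 35.9
eef_pos: [486.1, 320.1, 11.3]
tcp_rot: [-3.141, 0.002, -2.57]
contact_force: [0.0, -2.4, 8.8]
opening: 0.421
grasp_force: 70.9
```

Gripped by the long arm. Next I lift and turn through about 208° (tool z +), in the direction that keeps joint 6 in range.

>>> play_rows --rows '[{"dp": [0, 0, -0.2], "turn": [0, 0, 0], "fingers": 1}, {"dp": [0, 0, -0.7], "turn": [0, 0, 0], "fingers": 1}, {"dp": [0, 0, -0.9], "turn": [0, 0, 0.5], "fingers": 1}, {"dp": [0, 0, -0.9], "turn": [0, 0, 1], "fingers": 1}, {"dp": [0, 0, -0.9], "turn": [0, 0, 1], "fingers": 1}]'

```text
clock: 36.32
eef_pos: [484.6, 319.5, 155.6]
tcp_rot: [-3.141, -0.001, -2.837]
contact_force: [0.6, 0.4, -1.7]
opening: 0.416
grasp_force: 70.8
```

>>> play_rows --rows '[{"dp": [0, 0, -0.9], "turn": [0, 0, 1], "fingers": 1}, {"dp": [0, 0, -0.9], "turn": [0, 0, 1], "fingers": 1}, {"dp": [0, 0, -0.9], "turn": [0, 0, 1], "fingers": 1}, {"dp": [0, 0, -0.9], "turn": [0, 0, 1], "fingers": 1}, {"dp": [0, 0, -0.7], "turn": [0, 0, 1], "fingers": 1}]'

```text
clock: 36.73
eef_pos: [485.0, 319.8, 329.6]
tcp_rot: [3.14, 0.002, 2.922]
contact_force: [0.3, 0.6, -2.6]
opening: 0.416
grasp_force: 70.8
```

>>> play_rows --rows '[{"dp": [0, 0, 0], "turn": [0, 0, 1], "fingers": 1}, {"dp": [0, 0, 0], "turn": [0, 0, 1], "fingers": 1}, {"dp": [0, 0, 0], "turn": [0, 0, 1], "fingers": 1}, {"dp": [0, 0, 0], "turn": [0, 0, 1], "fingers": 1}, {"dp": [0, 0, 0], "turn": [0, 0, 1], "fingers": 1}]'

```text
clock: 37.15
eef_pos: [484.6, 319.5, 326.2]
tcp_rot: [-3.141, 0.0, 2.399]
contact_force: [0.4, 0.4, -2.1]
opening: 0.418
grasp_force: 70.8
```

>>> play_rows --rows '[{"dp": [0, 0, 0], "turn": [0, 0, 1], "fingers": 1}, {"dp": [0, 0, 0], "turn": [0, 0, 1], "fingers": 1}, {"dp": [0, 0, 0], "turn": [0, 0, 1], "fingers": 1}, {"dp": [0, 0, 0], "turn": [0, 0, 1], "fingers": 1}, {"dp": [0, 0, 0], "turn": [0, 0, 1], "fingers": 1}]'

```text
clock: 37.57
eef_pos: [484.6, 319.5, 326.1]
tcp_rot: [-3.141, 0.0, 1.875]
contact_force: [-0.7, 0.4, -2.6]
opening: 0.419
grasp_force: 70.8
```

>>> play_rows --rows '[{"dp": [0, 0, 0], "turn": [0, 0, 1], "fingers": 1}, {"dp": [0, 0, 0], "turn": [0, 0, 1], "fingers": 1}, {"dp": [0, 0, 0], "turn": [0, 0, 1], "fingers": 1}, {"dp": [0, 0, 0], "turn": [0, 0, 1], "fingers": 1}, {"dp": [0, 0, 0], "turn": [0, 0, 1], "fingers": 1}]'

```text
clock: 37.98
eef_pos: [484.6, 319.5, 326.1]
tcp_rot: [-3.141, 0.001, 1.351]
contact_force: [-0.0, 0.2, -1.9]
opening: 0.414
grasp_force: 70.8
```

>>> play_rows --rows '[{"dp": [0, 0, 0], "turn": [0, 0, 1], "fingers": 1}, {"dp": [0, 0, 0], "turn": [0, 0, 1], "fingers": 1}, {"dp": [0, 0, 0], "turn": [0, 0, 1], "fingers": 1}, {"dp": [0, 0, 0], "turn": [0, 0, 1], "fingers": 1}, {"dp": [0, 0, 0], "turn": [0, 0, 1], "fingers": 1}]'

```text
clock: 38.4
eef_pos: [484.5, 319.5, 326.1]
tcp_rot: [-3.142, 0.001, 0.828]
contact_force: [0.1, 0.1, -1.7]
opening: 0.413
grasp_force: 70.8
```

>>> play_rows --rows '[{"dp": [0, 0, 0], "turn": [0, 0, 1], "fingers": 1}, {"dp": [0, 0, 0], "turn": [0, 0, 1], "fingers": 1}, {"dp": [0, 0, 0], "turn": [0, 0, 1], "fingers": 1}, {"dp": [0, 0, 0], "turn": [0, 0, 1], "fingers": 1}, {"dp": [0, 0, 0], "turn": [0, 0, 1], "fingers": 1}]'

```text
clock: 38.82
eef_pos: [484.5, 319.5, 326.1]
tcp_rot: [3.141, 0.001, 0.304]
contact_force: [0.7, -0.4, -1.3]
opening: 0.42
grasp_force: 70.8
```

>>> play_rows --rows '[{"dp": [0, 0, 0], "turn": [0, 0, 1], "fingers": 1}, {"dp": [0, 0, 0], "turn": [0, 0, 1], "fingers": 1}, {"dp": [0, 0, 0], "turn": [0, 0, 0.2], "fingers": 1}, {"dp": [0, 0, 0], "turn": [0, 0, 0], "fingers": 1}, {"dp": [0, 0, 0], "turn": [0, 0, 0], "fingers": 1}]'

```text
clock: 39.23
eef_pos: [484.9, 319.6, 325.6]
tcp_rot: [3.141, 0.001, 0.082]
contact_force: [0.4, -0.2, -1.5]
opening: 0.417
grasp_force: 70.8
```

Run:
```python
from look import *
s=r.sense(); print(s["clock"],s["qpos"].round(3),s["eef_pos"].round(1),s["tcp_rot"].round(3),s["opening"])
print(delta(s,[486.5,-377.7,330],down(.0785)))
```

```text
39.2333 [ 0.58   0.208  1.618 -0.     1.316  2.069] [484.9 319.6 325.6] [3.141e+00 1.000e-03 8.200e-02] 0.41743612995745233
(array([-1.38649372, 17.37859383, -0.09956184]), array([0.00477176, 0.0056564 , 0.03312644]))
```

>>> play_rows --rows '[{"dp": [-0.07, 0.6, -0.1], "turn": [0, 0, 0.03], "fingers": 1}, {"dp": [-0.07, 0.9, 0], "turn": [0, 0, 0], "fingers": 1}, {"dp": [-0.07, 0.9, 0], "turn": [0, 0, 0], "fingers": 1}, {"dp": [-0.07, 0.9, 0], "turn": [0, 0, 0], "fingers": 1}, {"dp": [-0.07, 0.9, 0], "turn": [0, 0, 0], "fingers": 1}]'

```text
clock: 39.65
eef_pos: [483.4, 149.7, 329.5]
tcp_rot: [3.141, 0.001, 0.079]
contact_force: [1.2, 1.0, -2.4]
opening: 0.415
grasp_force: 70.9
```

>>> play_rows --rows '[{"dp": [-0.07, 0.9, 0], "turn": [0, 0, 0], "fingers": 1}, {"dp": [-0.07, 0.9, 0], "turn": [0, 0, 0], "fingers": 1}, {"dp": [-0.07, 0.9, 0], "turn": [0, 0, 0], "fingers": 1}, {"dp": [-0.07, 0.9, 0], "turn": [0, 0, 0], "fingers": 1}, {"dp": [-0.07, 0.9, 0], "turn": [0, 0, 0], "fingers": 1}]'

```text
clock: 40.07
eef_pos: [483.1, -31.1, 329.9]
tcp_rot: [3.141, 0.0, 0.079]
contact_force: [0.4, -0.2, -1.6]
opening: 0.411
grasp_force: 70.9
```

>>> play_rows --rows '[{"dp": [-0.07, 0.9, 0], "turn": [0, 0, 0], "fingers": 1}, {"dp": [-0.07, 0.9, 0], "turn": [0, 0, 0], "fingers": 1}, {"dp": [-0.07, 0.9, 0], "turn": [0, 0, 0], "fingers": 1}, {"dp": [-0.07, 0.9, 0], "turn": [0, 0, 0], "fingers": 1}, {"dp": [-0.07, 0.9, 0], "turn": [0, 0, 0], "fingers": 1}]'

```text
clock: 40.48
eef_pos: [482.8, -211.8, 330.0]
tcp_rot: [3.141, 0.0, 0.078]
contact_force: [0.6, 0.6, -1.8]
opening: 0.42
grasp_force: 70.9
```

>>> play_rows --rows '[{"dp": [-0.07, 0.9, 0], "turn": [0, 0, 0], "fingers": 1}, {"dp": [-0.07, 0.9, 0], "turn": [0, 0, 0], "fingers": 1}, {"dp": [-0.07, 0.9, 0], "turn": [0, 0, 0], "fingers": 1}, {"dp": [-0.07, 0.9, 0], "turn": [0, 0, 0], "fingers": 1}, {"dp": [-0.06, 0.58, 0], "turn": [0, 0, 0], "fingers": 1}]'

```text
clock: 40.9
eef_pos: [481.8, -380.9, 329.8]
tcp_rot: [3.14, 0.001, 0.077]
contact_force: [-0.2, -1.0, -1.9]
opening: 0.419
grasp_force: 70.8
```

>>> play_rows --rows '[{"dp": [0, 0, 0], "turn": [0, 0, 0], "fingers": 1}, {"dp": [0, 0, 0], "turn": [0, 0, 0], "fingers": 1}, {"dp": [0, 0, 0], "turn": [0, 0, 0], "fingers": 1}, {"dp": [0, 0, 0], "turn": [0, 0, 0], "fingers": 1}]'

```text
clock: 41.23
eef_pos: [482.3, -376.6, 329.9]
tcp_rot: [3.141, 0.001, 0.077]
contact_force: [0.9, 0.1, -1.7]
opening: 0.422
grasp_force: 70.9
```

Run:
```python
from look import *
f=cam("wrist","w10"); s=r.sense(); e=s["eef_pos"]; print(s["qpos"].round(3),e.round(1),s["tcp_rot"].round(3),s["opening"])
def meas(f,e,yaw,sg):
    m=cmask(f,"o"); m=cv2.morphologyEx(m,cv2.MORPH_CLOSE,np.ones((31,31)));v,u=np.nonzero(m[:260]); z=e[2]+8.6
    w=ray(f,np.c_[u,v],z)[:,:2]-e[:2]; c,n=np.cos(yaw),np.sin(yaw); g=w@np.array([[c,-n],[n,c]])
    top=[g[(np.abs(g[:,1]-y)<3),0].max() for y in sg*np.array([0,20,40,60,70])]
    print("xmax",g[:,0].max(),"y",g[:,1].min(),g[:,1].max(),"front edge at y 0..70",np.round(top,1))
meas(f,e,.0785,1); meas({k:v for k,v in np.load("w2.npz").items()},np.array([374.4,-231.3,321.9]),.08,-1)
```

```text
[-6.650e-01  2.570e-01  1.546e+00 -1.000e-03  1.339e+00  8.290e-01] [ 482.5 -376.6  330. ] [3.141e+00 1.000e-03 7.800e-02] 0.4161729690540602
xmax 83.83786820103535 y -17.28729943803431 77.76871277970062 front edge at y 0..70 [83.8 83.5 83.6 83.3 83.3]
xmax 80.3530832099798 y -77.43312904746321 17.300102513584953 front edge at y 0..70 [79.9 80.1 80.1 80.1 80.3]
```

>>> play_rows --rows '[{"dp": [0.02, 0.035, 0.5], "turn": [0, 0, 0], "fingers": 1}, {"dp": [0, 0, 0.9], "turn": [0, 0, 0], "fingers": 1}, {"dp": [0, 0, 0.9], "turn": [0, 0, 0], "fingers": 1}, {"dp": [0, 0, 0.9], "turn": [0, 0, 0], "fingers": 1}, {"dp": [0, 0, 0.9], "turn": [0, 0, 0], "fingers": 1}]'

```text
clock: 41.7
eef_pos: [483.4, -378.1, 165.0]
tcp_rot: [3.14, -0.0, 0.078]
contact_force: [0.3, 0.7, -2.5]
opening: 0.419
grasp_force: 70.9
```

>>> play_rows --rows '[{"dp": [0, 0, 0.9], "turn": [0, 0, 0], "fingers": 1}, {"dp": [0, 0, 0.9], "turn": [0, 0, 0], "fingers": 1}, {"dp": [0, 0, 0.5], "turn": [0, 0, 0], "fingers": 1}, {"dp": [0, 0, 0.35], "turn": [0, 0, 0], "fingers": 1}, {"dp": [0, 0, 0], "turn": [0, 0, 0], "fingers": 1}]'

```text
clock: 42.12
eef_pos: [481.6, -376.9, 56.8]
tcp_rot: [-3.139, 0.005, 0.078]
contact_force: [-0.5, 0.6, -2.5]
opening: 0.419
grasp_force: 70.9
```

>>> play_rows --rows '[{"dp": [0, 0, 0], "turn": [0, 0, 0], "fingers": 1}, {"dp": [0, 0, 0], "turn": [0, 0, 0], "fingers": 1}, {"dp": [0, 0, 0], "turn": [0, 0, 0], "fingers": 1}]'

```text
clock: 42.37
eef_pos: [484.0, -379.7, 61.5]
tcp_rot: [3.139, -0.001, 0.076]
contact_force: [-0.7, 0.4, -1.0]
opening: 0.417
grasp_force: 70.9
```

Run:
```python
from look import *
s=r.sense(); print(s["eef_pos"],s["tcp_rot"],delta(s,[483.4,-378.0,21.3],down(.0785)))
```

```text
[ 484.00341773 -379.69804717   61.49235305] [ 3.13904481e+00 -1.08015404e-03  7.62271506e-02] (array([-0.01289418, -0.04603663,  1.00468145]), array([ 0.02434185, -0.01028705, -0.02171724]))
```

>>> play_rows --rows '[{"dp": [0, 0, 0.3], "turn": [0, 0, 0], "fingers": 1}, {"dp": [0, 0, 0.25], "turn": [0, 0, 0], "fingers": 1}, {"dp": [0, 0, 0], "turn": [0, 0, 0], "fingers": 1}, {"dp": [0, 0, 0], "turn": [0, 0, 0], "fingers": 1}, {"dp": [0, 0, 0], "turn": [0, 0, 0], "fingers": 1}]'

```text
clock: 42.78
eef_pos: [482.8, -379.2, 37.5]
tcp_rot: [3.141, 0.001, 0.076]
contact_force: [0.3, 0.2, -2.3]
opening: 0.421
grasp_force: 70.9
```

>>> play_rows --rows '[{"dp": [0, 0, 0], "turn": [0, 0, 0], "fingers": 1}, {"dp": [0, 0, 0], "turn": [0, 0, 0], "fingers": 1}, {"dp": [0, 0, 0], "turn": [0, 0, 0], "fingers": 1}]'

```text
clock: 43.03
eef_pos: [483.1, -379.4, 38.0]
tcp_rot: [3.141, 0.001, 0.076]
contact_force: [-1.2, -0.3, -1.7]
opening: 0.42
grasp_force: 70.9
```

Run:
```python
from look import *
s=r.sense(); print(s["eef_pos"],s["tcp_rot"],s["contact_force"],delta(s,[483.4,-378.0,21.3],down(.0785)))
```

```text
[ 483.09670019 -379.42150858   38.0239395 ] [3.14054538e+00 5.49280659e-04 7.56649212e-02] [-1.20790955 -0.33466659 -1.69600347] (array([ 0.01047685, -0.03530069,  0.41805606]), array([ 0.00999332,  0.00525942, -0.02707026]))
```

>>> play_rows --rows '[{"dp": [0.01, -0.035, 0], "turn": [0, 0, -0.02], "fingers": 1}, {"dp": [0, 0, 0.14], "turn": [0, 0, 0], "fingers": 1}, {"dp": [0, 0, 0], "turn": [0, 0, 0], "fingers": 1}, {"dp": [0, 0, 0], "turn": [0, 0, 0], "fingers": 1}]'

```text
clock: 43.37
eef_pos: [482.9, -377.6, 31.7]
tcp_rot: [3.141, 0.002, 0.078]
contact_force: [-0.9, -0.5, -2.1]
opening: 0.417
grasp_force: 70.9
```

>>> play_rows --rows '[{"dp": [0, 0, 0.1], "turn": [0, 0, 0], "fingers": 1}, {"dp": [0, 0, 0.1], "turn": [0, 0, 0], "fingers": 1}, {"dp": [0, 0, 0.06], "turn": [0, 0, 0], "fingers": 1}, {"dp": [0, 0, 0], "turn": [0, 0, 0], "fingers": 1}, {"dp": [0, 0, 0], "turn": [0, 0, 0], "fingers": 1}]'

```text
clock: 43.78
eef_pos: [483.1, -377.8, 21.5]
tcp_rot: [3.141, 0.001, 0.078]
contact_force: [-0.6, -0.1, -1.3]
opening: 0.419
grasp_force: 71.0
```

>>> play_rows --rows '[{"dp": [0, 0, 0.03], "turn": [0, 0, 0], "fingers": 1}, {"dp": [0, 0, 0], "turn": [0, 0, 0], "fingers": 1}, {"dp": [0, 0, 0.02], "turn": [0, 0, 0], "fingers": 1}, {"dp": [0, 0, 0], "turn": [0, 0, 0], "fingers": 1}, {"dp": [0, 0, 0], "turn": [0, 0, 0], "fingers": 1}]'

```text
clock: 44.2
eef_pos: [483.2, -377.8, 21.2]
tcp_rot: [3.141, 0.001, 0.078]
contact_force: [-4.7, 4.1, 17.7]
opening: 0.416
grasp_force: 73.0
```

>>> play_rows --rows '[{"dp": [0, 0, 0], "turn": [0, 0, 0], "fingers": 0.5}, {"dp": [0, 0, 0], "turn": [0, 0, 0], "fingers": 0.3}, {"dp": [0, 0, 0], "turn": [0, 0, 0], "fingers": 0}, {"dp": [0, 0, 0], "turn": [0, 0, 0], "fingers": 0}, {"dp": [0, 0, -0.3], "turn": [0, 0, 0], "fingers": 0}]'

```text
clock: 44.62
eef_pos: [482.0, -376.9, 30.0]
tcp_rot: [-3.14, 0.004, 0.078]
contact_force: [-0.5, -0.3, 0.3]
opening: 0.999
grasp_force: 0.0
```

>>> play_rows --rows '[{"dp": [0, 0, -0.7], "turn": [0, 0, 0], "fingers": 0}, {"dp": [0, 0, -0.9], "turn": [0, 0, 0], "fingers": 0}, {"dp": [0, 0, -0.9], "turn": [0, 0, 0], "fingers": 0}, {"dp": [0, 0, -0.9], "turn": [0, 0, 0], "fingers": 0}, {"dp": [0, 0, -0.9], "turn": [0, 0, 0], "fingers": 0}]'

```text
clock: 45.03
eef_pos: [483.1, -377.5, 206.3]
tcp_rot: [3.141, 0.001, 0.078]
contact_force: [0.7, -0.1, -0.5]
opening: 0.997
grasp_force: 0.0
```

>>> play_rows --rows '[{"dp": [0, 0, -0.9], "turn": [0, 0, 0], "fingers": 0}, {"dp": [0, 0, -0.8], "turn": [0, 0, 0], "fingers": 0}, {"dp": [0, 0, 0], "turn": [0, 0, 0], "fingers": 0}, {"dp": [0, 0, 0], "turn": [0, 0, 0], "fingers": 0}, {"dp": [0, 0, 0], "turn": [0, 0, 0], "fingers": 0}]'

```text
clock: 45.45
eef_pos: [483.1, -377.4, 271.8]
tcp_rot: [3.141, 0.001, 0.078]
contact_force: [0.6, 0.4, -0.7]
opening: 1.001
grasp_force: 0.0
```

Run:
```python
from look import *
f=cam("wrist","w11"); s=r.sense(); print(s["eef_pos"].round(1),s["tcp_rot"].round(3))
h=cv2.cvtColor(f["pixels"],cv2.COLOR_RGB2HSV)
M=((h[...,0]>=8)&(h[...,0]<=24)&(h[...,1]>120)&(h[...,2]>60)).astype(np.uint8); n,l,st,_=cv2.connectedComponentsWithStats(M)
for nm,s1,hm in (("L",1,(498.5,-376.8)),("R",-1,(483,-179.2))):
    c,k=np.cos(.0785),np.sin(.0785); w=outline(s1)@np.array([[c,k],[-k,c]])+hm; q=proj(f,np.c_[w,np.full(len(w),30)])
    box=np.zeros((480,640),np.uint8); cv2.fillPoly(box,[q.astype(np.int32)],1); box=cv2.dilate(box,np.ones((21,21)))
    m=cv2.morphologyEx(M*box,cv2.MORPH_OPEN,np.ones((3,3))); v,u=np.nonzero(m); 
    for z in (30,38):
        g=(ray(f,np.c_[u,v],z)[:,:2]-hm)@np.array([[c,-k],[k,c]]); a=g[g[:,0]<-5]
        print(nm,len(u),z,g.min(0).round(1),g.max(0).round(1),"slope",np.polyfit(a[:,0],a[:,1],1)[0].round(4))
```

```text
[ 482.8 -377.1  270.9] [-3.141e+00  2.000e-03  7.800e-02]
L 6135 30 [-69.1 -17. ] [68.4 78. ] slope 0.0086
L 6135 38 [-66.5 -16.7] [68.1 76.4] slope -0.0002
R 6173 30 [-69.9 -77.5] [67.8 17.7] slope -0.0039
R 6173 38 [-67.3 -80. ] [67.5 13.2] slope -0.0039
```

Both guides sit on their pocket floors, orange up, within about 1 mm of home and aligned to under 0.01 rad. The gripper is clear, so I'm handing in.

```bash
python3 -c "
from rig import r
print(r.sign_off())"
```

```text
the job is handed in; nothing more can be done
None
```

Both guides are in the nests cut for their hands, orange face up and down on the pocket floors, about 1 mm from home by the wrist camera. I turned over the left-hand one, which had been green face up, and handed the job in at about 45 s with the gripper clear; the hand-in returned no verdict.

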